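Pack and date-stamp a layer of spice tins

ROBOT

A 7-joint arm with a two-finger parallel gripper is mounted at the origin on the work surface. World frame = base frame: x ahead of the robot, y to its left, z up, the work surface at z = 0. Lengths are in m, angles in rad, forces in N, time in s.
With the tool pointing down it reaches from about 0.425 to 0.925 m from the base axis. Payload 6.8 kg.
Tool frame: the origin (TCP) lies at the very end of the fingers, on their centre line; the grasp point (between the pads) lies 19 mm behind it (r.grip_depth is the distance from the TCP to the grasp point, in m); z points along the fingers, y is the direction in which the jaws open and shut (so a half turn about z gives the same grasp; the last joint's range is limited). The gripper opens to 85 mm and grips with 20 to 120 N. Pads are 22 mm wide; open, the fingers measure 114 mm over their backs; the gripper's body (76 mm by 85 mm) begins 54 mm behind the grasp point. The pads swing forward as they close: fully open they stand 13 mm farther back than shut.
Start: joints at [1.089, 0.477, 0.022, 1.555, -0.011, 1.109, -0.083], TCP at [0.246, -0.628, 0.192] pointing down, gripper open.
Joint ranges: [-2.96, 2.96], [-0.34, 2.1], [-1.41, 1.46], [0.24, 2.44], [-1.37, 4.51], [0.17, 1.92], [-2.96, 2.96]. Speed limits (rad/s): [2.39, 2.39, 3.14, 3.14, 3.14, 3.14, 3.14].

INTERFACE

Orientations are given as a rotation vector (axis times angle).
In Python, from bench import status, eyes, workorder, spotter, r gives the robot as it stands.
- The arm moves only by the tool drive_tool, never from a script. Its argument "commands" is a list of rows, each an object of numbers: "rx", "ry", "rz": the turn, a rotation vector about the world's x, y, z normalised to -1 to 1, where 1 is 8 degrees; "tx", "ty", "tz": the shift along the world's x, y, z normalised to -1 to 1, where 1 is 20 mm; "grip": the closure, from -1 (fully open) to 1 (shut). A call has 1 to 10 rows; each row shifts and turns the commanded pose from where the row before left it; what a row does not reach is not made up. A row lasts 1/8 s, in which the tool goes at most 62.5 mm and 10.7 degrees, less where a joint would pass 70% of its speed; a pose out of reach is approached as far as the arm can. A call with a number of a shift or a turn outside -1 to 1 is refused whole. A call with a gripper value outside its range is refused whole. The fingers move at their own pace and stop on an object; "grip_force" is the grip in N (left out, the last holds). Time passes only in rows, so rows that do not move let the fingers close. It gives the time, the measured TCP pose, the force and the opening at its end, in the units of the state.
- status.get_obs(): the state, without advancing time (a new reading comes with each control period).
- eyes.grab_frame(name): name is "side" or "top" or "wrist"; returns a dict with "frame" (420x560x3 uint8, blue, green, red), "range_z" (420x560 float32, m along the optical axis (not along the pixel's ray), 0 where there is no reading), "fx", "fy", "cx", "cy" (pixels), "T" (4x4, takes a point from camera to world coordinates); the wrist camera has in their place "T_tool_cam" (4x4, takes a point from camera to tool coordinates, whose origin is the TCP and whose axes are the flange's). Camera axes: x right, y down, z forward; pixel columns grow to the right and rows downward; lengths in m; the calibration is good to about 2 mm. A picture is of the moment at which its call begins: read the wrist's pose just before it.
- workorder.hand_in(): hands the job in, once; it reports no verdict.
Trained networks look in the newest picture that a camera, given by its name, has taken for a name from the list of things; names that differ only in an ending like _2 or _b are one class to them, and where a whole thing is asked for, a point or a joint stands for the part that bears it (a point fixed in the world has none). Each returns a list of dicts, best first, with "confidence" (0 to 1); they miss things now and then, are a little off and sometimes report something else, mostly with a low value. They report only what shows in the picture. A call takes as long as a camera call.
- spotter.boxes_of(camera, target): "position" ([column, row] as shares, 0 to 1, of the picture: columns of its width, rows of its height, amid what is visible of it).
- spotter.masks_of(camera, target): "mask" (420x560 bool, what is visible of it) and "position" ([column, row] as shares, 0 to 1, of the picture: columns of its width, rows of its height, amid what is visible of it).
The state is a dict: "clock": time; "joints": joint angles; "qvel": joint speeds; "tau": joint torques, N m; "tcp_pos": TCP position; "orientation": TCP orientation; "contact_force": force on the tool from outside, world axes, zero at the start; "moment": the same for the moment, N m; "grip_width": finger opening in m.
Only numpy, scipy, OpenCV 4.12 (cv2) and the standard library are available. Lean on these libraries where they do the work, as an engineer would, in place of code of your own. Each camera call takes 0.05 s, during which the arm holds its last target.

TASK

Pack all the spice tins from the counter onto the sliding beech board in its inlaid interlocking pattern, each upright and squarely in an outline of its own, with both places along the lip filled and the rest of the tins in the row of three. When the layer is complete, slide the loaded board along until the printed ring on its packing slip is centred under the date stamp, and press the stamp fully down there, nowhere else, and let it spring up. Then slide the board back against its rest stop with the layer still in order, leaving the spice box, jars and ramekin where they are.

Things in the scene. Friction and masses are not known exactly. Their poses are not given: they have to be found in the camera images.
- tin1: A rectangular steel spice tin, one of up to five identical ones (absent if its state is None at the start). Body 84 (its x) by 56 (its y) by 46 mm high with a paper band, and on top, centred, a fixed raised oblong lid 50 (x) by 30 (y) by 24 mm high to lift it by; 70 mm high in all, 0.11 to 0.23 kg. Origin: centre of the underside; z up. Starts upright on the counter (height 0), right of the track.
- tin2: A rectangular steel spice tin, one of up to five identical ones (absent if its state is None at the start). Body 84 (its x) by 56 (its y) by 46 mm high with a paper band, and on top, centred, a fixed raised oblong lid 50 (x) by 30 (y) by 24 mm high to lift it by; 70 mm high in all, 0.11 to 0.23 kg. Origin: centre of the underside; z up. Starts upright on the counter (height 0), right of the track.
- tin3: A rectangular steel spice tin, one of up to five identical ones (absent if its state is None at the start). Body 84 (its x) by 56 (its y) by 46 mm high with a paper band, and on top, centred, a fixed raised oblong lid 50 (x) by 30 (y) by 24 mm high to lift it by; 70 mm high in all, 0.11 to 0.23 kg. Origin: centre of the underside; z up. Starts upright on the counter (height 0), right of the track.
- tin4: A rectangular steel spice tin, one of up to five identical ones (absent if its state is None at the start). Body 84 (its x) by 56 (its y) by 46 mm high with a paper band, and on top, centred, a fixed raised oblong lid 50 (x) by 30 (y) by 24 mm high to lift it by; 70 mm high in all, 0.11 to 0.23 kg. Origin: centre of the underside; z up. Starts upright on the counter (height 0), right of the track.
- tin5: A rectangular steel spice tin, one of up to five identical ones (absent if its state is None at the start). Body 84 (its x) by 56 (its y) by 46 mm high with a paper band, and on top, centred, a fixed raised oblong lid 50 (x) by 30 (y) by 24 mm high to lift it by; 70 mm high in all, 0.11 to 0.23 kg. Origin: centre of the underside; z up. Starts upright on the counter (height 0), right of the track.
- place1 (a point): Centre of an inlaid dark outline, 84 by 56 mm like the tin, on the beech board's top (along the lip, on the side of the knob). The tin's long (x) side lies along the board's y. Axes of this and all board points: y along the track towards the stamp, x away from the robot towards the lip, z up. Places 1 and 2 lie end to end, 90 mm apart in y, 5 mm clear of the lip (12 mm thick, 24 mm high).
- place2 (a point): Centre of an inlaid dark outline, 84 by 56 mm like the tin, on the beech board's top (along the lip, on the side of the slip). The tin's long (x) side lies along the board's y. Axes of this and all board points: y along the track towards the stamp, x away from the robot towards the lip, z up.
- place3 (a point): Centre of an inlaid dark outline, 84 by 56 mm like the tin, on the beech board's top (row of three, on the side of the knob). The tin's long (x) side lies along the board's x. Axes of this and all board points: y along the track towards the stamp, x away from the robot towards the lip, z up.
- place4 (a point): Centre of an inlaid dark outline, 84 by 56 mm like the tin, on the beech board's top (middle of the row of three). The tin's long (x) side lies along the board's x. Axes of this and all board points: y along the track towards the stamp, x away from the robot towards the lip, z up. Places 3, 4, 5 lie side by side, 60 mm apart in y, 74 mm nearer the robot than 1 and 2; gaps 4 to 6 mm.
- place5 (a point): Centre of an inlaid dark outline, 84 by 56 mm like the tin, on the beech board's top (row of three, on the side of the slip). The tin's long (x) side lies along the board's x. Axes of this and all board points: y along the track towards the stamp, x away from the robot towards the lip, z up.
- slip_ring (a point): Centre of the printed black ring (inner diameter 32 mm) on the white packing slip, on top of the board at its stamp end, 150 mm from place 4 along the board's y.
- board_knob (a point): Point to grip on the turned wooden knob that stands on the board's end away from the stamp: on its axis, 34 mm above the board's top (60 mm above the counter). Knob 30 mm in diameter there (from 24 to 44 mm above the board), narrower below, 48 mm high in all; 47 mm clear from its axis to the nearest tin place.
- board (a joint): Slide of the beech board (190 in x by 350 mm in y, top 26 mm above the counter) in its aluminium track (m): 0 against the rubber rest stop, growing along the board's y towards the stamp, to 0.160 at most. Moves with about 2.5 N of friction and stays where it is left. The ring comes under the stamp at 0.115 to 0.145.
- stamp_tip (a point): Centre of the lower face of the stamp's round rubber die (20 mm in diameter), on the plunger's axis; 15 mm above the slip when the plunger is up. The pillar that carries the stamp stands beyond the end of the track, 102 mm farther along the board's y, and its arm reaches back over the track end.
- plunger_top (a point): Centre of the top of the stamp's black knob (38 mm in diameter), on the same vertical axis, 207 mm above the counter when up. Pressed straight down; nothing stands above it, pillar top is 45 mm lower.
- plunger (a joint): Stamp plunger (m): 0 up, 0.015 fully down with the die on the slip. Spring: 3 N to start, 7 N fully down; it springs back up by itself.
- spice_box: Open round steel spice box with inner cups, 164 mm in diameter, 55 mm high; a bystander, to be left alone. Origin: centre of the underside.
- jar_a: Amber glass jar with cork stopper, 72 mm in diameter, 125 mm high; a bystander, to be left alone. Origin: centre of the underside.
- jar_b: Amber glass jar with cork stopper, 72 mm in diameter, 105 mm high; a bystander, to be left alone. Origin: centre of the underside.
- ramekin: White ceramic ramekin under a blue silicone lid, 100 mm in diameter, 63 mm high; a bystander, to be left alone. Origin: centre of the underside.

How it is judged:
By the outcome, as a careful person would: the job done as asked, in the order asked, and still so for the second after the job is handed in, with the robot touching nothing.
Of tin1, tin2, tin3, tin4, tin5 only 3 to 5 are there at a start; the rules pass over those that are not, and their reading is None.
At some moment in a run one of tin1, tin2, tin3, tin4, tin5 may be knocked a few centimetres aside while the robot is not near it.
It also fails if it takes over 210 s, if anything falls off the work surface, if the arm or the gripper's body presses on something with over 40 N, if the wrist force passes 120 N, or if a joint passes its speed limit or range.

## Working session

There is one attempt and no reset: what is moved stays moved. The work goes in short steps, Python scripts to look and compute and a tool call to move; the robot and the scene stay as the last step left them, time stands still between calls to the robot, and variables do not carry over. Pictures are saved under pics/ and viewed, and the job is handed in when it is done.

Besides the shell and the picture viewer there is one more tool, called after "Request:" as a command line: name --argument value ..., lists and objects as JSON in quotes. drive_tool: Moves the arm, as the interface text tells. Scaled input: -1 to 1 covers 20 mm each way for a shift and 8 degrees each way for a turn. Its arguments: {"type":"object","properties":{"commands":{"type":"array","items":{"type":"object","properties":{"rx":{"type":"number"},"ry":{"type":"number"},"rz":{"type":"number"},"tx":{"type":"number"},"ty":{"type":"number"},"tz":{"type":"number"},"grip":{"type":"number"}}}},"grip_force":{"type":"number"}},"required":["commands"]}

```bash
ls; mkdir -p pics; cat > h.py <<'E'
import numpy as np, cv2
from bench import status, eyes, workorder, spotter, r
from scipy.spatial.transform import Rotation as R
def grab(n,save=None):
    o=status.get_obs()
    f=eyes.grab_frame(n)
    if 'T' not in f:
        T=np.eye(4);T[:3,:3]=R.from_rotvec(o['orientation']).as_matrix();T[:3,3]=o['tcp_pos']
        f['T']=T@np.array(f['T_tool_cam'])
    if save: cv2.imwrite('pics/'+save+'.png',f['frame'])
    return f
def cloud(f):
    z=f['range_z'];v,u=np.mgrid[:z.shape[0],:z.shape[1]]
    P=np.stack([(u-f['cx'])/f['fx']*z,(v-f['cy'])/f['fy']*z,z,np.ones_like(z)],-1)@np.array(f['T']).T
    P=P[...,:3].copy();P[z<=0]=np.nan
    return P
E
python3 - <<'E'
from h import *
o=status.get_obs();print(o)
for n in ['top','side','wrist']:
    f=grab(n,n+'0');print(n,f['fx'],f['cx'],f['cy'],np.round(f['T'],3).tolist())
print(r.grip_depth)
E
```

```text
pics
{'clock': 0.0, 'joints': array([ 1.08889189,  0.47780071,  0.02233697,  1.55645231, -0.01146751,
        1.10929958, -0.08310356]), 'qvel': array([-0.00024193,  0.00038298, -0.00019941, -0.00131698, -0.00087059,
        0.00020004,  0.00160995]), 'tau': array([ 4.38657898e-04, -5.96451294e+01,  1.60801146e+00, -2.81198984e+01,
        1.24627550e-02,  9.22907609e-03, -5.74571345e-06]), 'tcp_pos': array([ 0.24621296, -0.62777989,  0.19092497]), 'orientation': array([-3.08513869e+00, -5.83484563e-01,  7.85304697e-04]), 'contact_force': array([0.84766483, 0.31270174, 0.26569782]), 'moment': array([ 0.01066279, -0.00724791,  0.01606803]), 'grip_width': 0.08550238427178868}
top 457.3694020857465 274.70956710539895 213.4619165701934 [[0.007, -0.988, 0.153, 0.29], [-1.0, -0.006, 0.002, -0.008], [-0.001, -0.153, -0.988, 1.561], [0.0, 0.0, 0.0, 1.0]]
side 429.9267989771457 278.99092235251766 211.42754090668308 [[-0.937, -0.199, 0.288, 0.191], [-0.35, 0.566, -0.747, 0.868], [-0.014, -0.8, -0.6, 0.869], [0.0, 0.0, 0.0, 1.0]]
wrist 338.295684457549 281.42694556265513 206.57022034071358 [[0.366, -0.898, -0.243, 0.307], [-0.931, -0.353, -0.095, -0.604], [-0.001, 0.261, -0.965, 0.372], [0.0, 0.0, 0.0, 1.0]]
0.0187
```

View pics/top0.png

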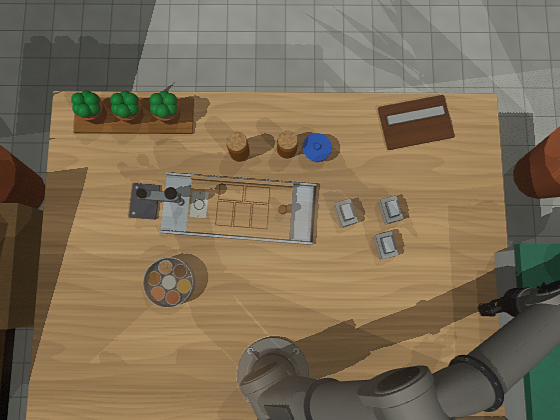

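View pics/side0.png

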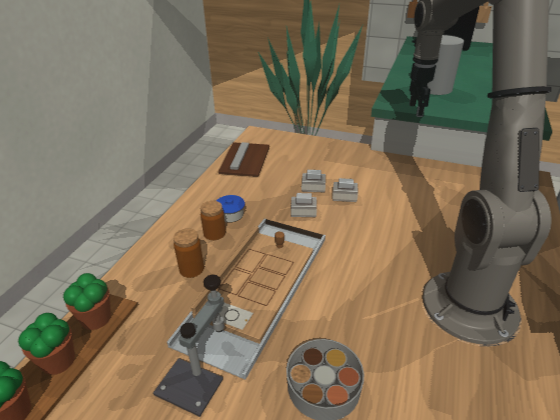

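View pics/wrist0.png

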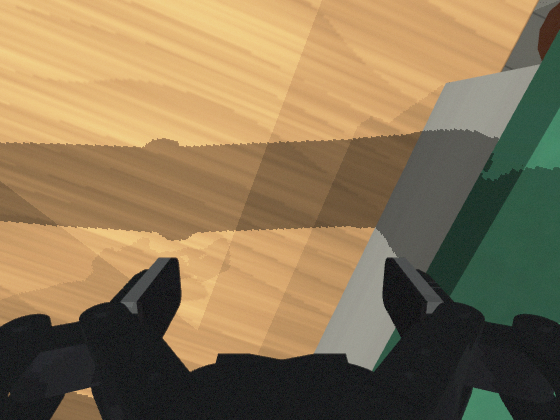

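Three tins are visible: top view at about (346,212), (391,209) and (387,245). The board is at its rest stop on the right, and the slip and stamp are on the left at about (200,205). Next I measure.

```bash
python3 - <<'E'
from h import *
f=grab('top');P=cloud(f)
Z=P[...,2]
m=(Z>0.035)&(Z<0.1)&(P[...,1]<-0.1)&(P[...,0]>0.2)&(P[...,0]<0.75)&(P[...,1]>-0.6)
n,l,s,c=cv2.connectedComponentsWithStats(m.astype(np.uint8))
for i in range(1,n):
    if s[i,4]<15: continue
    q=P[l==i]; hi=q[q[:,2]>0.061];lo=q
    print(c[i],s[i],q.mean(0).round(4),q[:,2].max().round(4))
    for w in (hi,lo):
        if len(w)<5: continue
        r_=cv2.minAreaRect((w[:,:2]*1000).astype(np.float32)); print('   ',np.round(r_[0],1),np.round(r_[1],1),round(r_[2],1),len(w))
for t in ['tin1','board_knob','slip_ring','plunger_top','spice_box','jar_a','ramekin','board']:
    for d in spotter.boxes_of('top',t)[:6]:
        u,v=d['position'][0]*560,d['position'][1]*420
        print(t,round(d['confidence'],2),(round(u),round(v)),P[min(int(v),419),min(int(u),559)].round(3))
crop=f['frame'][150:270,110:420];cv2.imwrite('pics/topc.png',cv2.resize(crop,None,fx=2.5,fy=2.5,interpolation=cv2.INTER_CUBIC))
E
```

```text
[316.69611307 153.40282686] [304 148  27  13 283] [ 0.7312 -0.1459  0.0527] 0.066
    [ 735.2 -149.5] [31.   7.3] 25.7 5
    [ 728.4 -147.4] [43.  89.7] 0.0 283
[390.94392523 208.96728972] [379 196  24  27 428] [ 0.5406 -0.3918  0.0554] 0.0771
    [ 542.6 -394.9] [49.7 30.7] 14.9 143
    [ 543.3 -395.4] [85.  58.9] 15.5 428
[345.70657277 212.19483568] [334 198  24  29 426] [ 0.5287 -0.2408  0.0551] 0.0786
    [ 531. -243.] [50.4 31.7] 18.7 143
    [ 531.1 -243.1] [84.3 57.6] 17.7 426
[386.17488789 244.76457399] [375 231  23  29 446] [ 0.4209 -0.3724  0.0549] 0.0802
    [ 422.8 -375. ] [50.1 32.8] 17.5 151
    [ 422.7 -375.2] [84.1 58.3] 14.2 446
tin1 0.97 (384, 245) [ 0.419 -0.363  0.066]
tin1 0.96 (344, 213) [ 0.524 -0.23   0.07 ]
tin1 0.55 (390, 209) [ 0.541 -0.382  0.071]
board_knob 0.73 (242, 205) [0.557 0.111 0.022]
board_knob 0.68 (172, 194) [0.555 0.304 0.215]
slip_ring 0.77 (240, 209) [0.546 0.114 0.021]
spice_box 0.93 (169, 281) [0.301 0.345 0.044]
jar_a 0.88 (236, 146) [0.737 0.126 0.123]
jar_a 0.8 (285, 146) [ 0.74  -0.034  0.108]
ramekin 0.85 (314, 149) [ 0.748 -0.136  0.058]
board 0.95 (240, 209) [0.546 0.114 0.021]
```

View pics/topc.png

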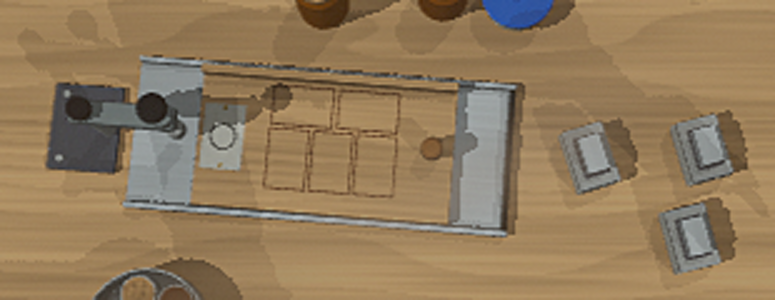

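```bash
python3 - <<'E'
from h import *
o=status.get_obs()
M=R.from_rotvec(o['orientation']).as_matrix();print(M.round(3))
print('tool y yaw',np.degrees(np.arctan2(M[1,1],M[0,1])))
f=eyes.grab_frame('wrist');print(np.round(f['T_tool_cam'],3))
# top-based board: depth-based fit
f=grab('top');P=cloud(f)
for u,v in [(110+222/2.5,150+137/2.5),(110+432/2.5,150+148/2.5),(110+152/2.5,150+108/2.5),(110+370/2.5,150+130/2.5)]:
    print(P[int(v),int(u)].round(3))
E
```

```text
[[ 0.931  0.365  0.   ]
 [ 0.365 -0.931 -0.   ]
 [ 0.     0.    -1.   ]]
tool y yaw -68.5805429402681
[[ 0.001 -0.965 -0.26   0.066]
 [ 1.     0.     0.001  0.   ]
 [-0.001 -0.26   0.965 -0.181]
 [ 0.     0.     0.     1.   ]]
[0.558 0.257 0.03 ]
[ 0.535 -0.028  0.077]
[0.559 0.311 0.212]
[0.566 0.053 0.028]
```

Request:
drive_tool --commands '[{"tx": 0.7,"ty": 0.95,"tz": 0.2,"rz": -0.45,"grip": -1},{"tx": 0.7,"ty": 0.95,"tz": 0.2},{"tx": 0.7,"ty": 0.95,"tz": 0.2},{"tx": 0.7,"ty": 0.95,"tz": 0.2},{"tx": 0.7,"ty": 0.95,"tz": 0.2},{"tx": 0.7,"ty": 0.95,"tz": 0.2},{"tx": 0.7,"ty": 0.95,"tz": 0.2},{"tx": 0.7,"ty": 0.95,"tz": 0.2},{"tx": 0.7,"ty": 0.95,"tz": 0.2},{"tx": 0.7,"ty": 0.95,"tz": 0.2}]'

```text
validation failed for argument at $.co...
```

Request:
drive_tool --commands '[{"tx": 0.7,"ty": 0.95},{"tx": 0.7,"ty": 0.95},{"tx": 0.7,"ty": 0.95},{"tx": 0.7,"ty": 0.95},{"tx": 0.7,"ty": 0.95},{"tx": 0.7,"ty": 0.95},{"tx": 0.7,"ty": 0.95},{"tx": 0.7,"ty": 0.95},{"tx": 0.7,"ty": 0.95},{"tx": 0,"ty": 0}]'

```text
validation failed for argument at $.co...
```

```bash
cat >> h.py <<'E'
def tins(n='wrist',save=None):
    f=grab(n,save);P=cloud(f);Z=P[...,2];o=status.get_obs()
    m=(Z>0.03)&(Z<0.11)&(P[...,1]<-0.12)&(P[...,0]>0.2)&(P[...,0]<0.70)&(P[...,1]>-0.65)
    k,l,s,c=cv2.connectedComponentsWithStats(m.astype(np.uint8))
    out=[]
    for i in range(1,k):
        if s[i,4]<100: continue
        q=P[l==i]
        for nm,w in (('lid',q[q[:,2]>0.061]),('all',q)):
            if len(w)<40: continue
            c_,sz,a=cv2.minAreaRect((w[:,:2]*1000).astype(np.float32))
            if sz[0]<sz[1]: a-=90; sz=sz[::-1]
            a=(a+90)%180-90
            print(nm,np.round(c_,1),np.round(sz,1),'yaw %.1f'%a,'ztop %.4f'%np.percentile(w[:,2],90),len(w))
    return f
def pose():
    o=status.get_obs();M=R.from_rotvec(o['orientation']).as_matrix()
    print('t %.2f'%o['clock'],'tcp',o['tcp_pos'].round(4),'jaw yaw %.2f'%((np.degrees(np.arctan2(M[1,1],M[0,1])))%180),'tilt',M[:,2].round(3),'F',o['contact_force'].round(1),'w %.4f'%o['grip_width'],'q7 %.2f'%o['joints'][6])
E
python3 -c "
from h import *
pose();tins('wrist','w1');tins('top')"
```

```text
t 0.70 tcp [ 0.2464 -0.6284  0.1919] jaw yaw 111.41 tilt [ 0. -0. -1.] F [-0.2  0.1 -0.6] w 0.0856 q7 -0.08
lid [ 543.  -395.4] [49.1 32.6] yaw 16.0 ztop 0.0762 146
all [ 542.5 -395. ] [84.3 58.7] yaw 15.3 ztop 0.0726 447
lid [ 531.1 -242.7] [49.1 30.7] yaw 16.8 ztop 0.0760 142
all [ 531.5 -242.6] [85.5 57.6] yaw 17.7 ztop 0.0727 438
lid [ 422.6 -375.8] [49.6 32.3] yaw 12.7 ztop 0.0754 151
all [ 422.8 -375.1] [84.3 58.2] yaw 14.3 ztop 0.0725 459
```

View pics/w1.png

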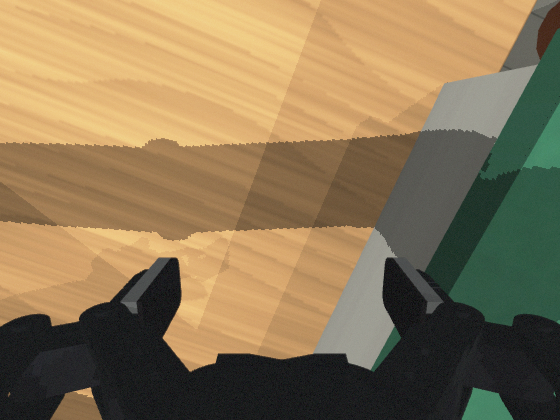

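The wrist picture is unchanged because the move was refused. I'll retry with every key in each row.

Request:
drive_tool --commands '[{"tx": 0.7,"ty": 0.95,"tz": 0.2,"rx": 0,"ry": 0,"rz": -0.45,"grip": -1},{"tx": 0.7,"ty": 0.95,"tz": 0.2,"rx": 0,"ry": 0,"rz": 0,"grip": -1},{"tx": 0.7,"ty": 0.95,"tz": 0.2,"rx": 0,"ry": 0,"rz": 0,"grip": -1},{"tx": 0.7,"ty": 0.95,"tz": 0.2,"rx": 0,"ry": 0,"rz": 0,"grip": -1},{"tx": 0.7,"ty": 0.95,"tz": 0.2,"rx": 0,"ry": 0,"rz": 0,"grip": -1},{"tx": 0.7,"ty": 0.95,"tz": 0.2,"rx": 0,"ry": 0,"rz": 0,"grip": -1},{"tx": 0.7,"ty": 0.95,"tz": 0.2,"rx": 0,"ry": 0,"rz": 0,"grip": -1},{"tx": 0.7,"ty": 0.95,"tz": 0.2,"rx": 0,"ry": 0,"rz": 0,"grip": -1},{"tx": 0.7,"ty": 0.95,"tz": 0.2,"rx": 0,"ry": 0,"rz": 0,"grip": -1},{"tx": 0.7,"ty": 0.95,"tz": 0.2,"rx": 0,"ry": 0,"rz": 0,"grip": -1}]'

```text
clock: 2.05
tcp_pos: [0.3875, -0.4369, 0.2324]
orientation: [3.103, 0.489, 0.0]
contact_force: [0.1, -0.5, 0.1]
grip_width: 0.0853
```

Request:
drive_tool --commands '[{"tx": 0.7,"ty": 0.95,"tz": 0,"rx": 0,"ry": 0,"rz": 0,"grip": -1},{"tx": 0.7,"ty": 0.95,"tz": 0,"rx": 0,"ry": 0,"rz": 0,"grip": -1},{"tx": 0.7,"ty": 0.95,"tz": 0,"rx": 0,"ry": 0,"rz": 0,"grip": -1},{"tx": 0.7,"ty": 0.95,"tz": 0,"rx": 0,"ry": 0,"rz": 0,"grip": -1},{"tx": 0.7,"ty": 0.95,"tz": 0,"rx": 0,"ry": 0,"rz": 0,"grip": -1},{"tx": 0.7,"ty": 0.95,"tz": 0,"rx": 0,"ry": 0,"rz": 0,"grip": -1},{"tx": 0.7,"ty": 0.95,"tz": 0,"rx": 0,"ry": 0,"rz": 0,"grip": -1},{"tx": 0.7,"ty": 0.95,"tz": 0,"rx": 0,"ry": 0,"rz": 0,"grip": -1},{"tx": 0.7,"ty": 0.95,"tz": 0,"rx": 0,"ry": 0,"rz": 0,"grip": -1},{"tx": 0,"ty": 0,"tz": 0,"rx": 0,"ry": 0,"rz": 0,"grip": -1}]'

```text
clock: 3.3
tcp_pos: [0.5138, -0.2645, 0.2322]
orientation: [-3.102, -0.495, -0.001]
contact_force: [-0.5, -0.2, 0.5]
grip_width: 0.0854
```

```bash

python3 -c "
from h import *
pose();tins('wrist','w2');"
```

```text
t 3.30 tcp [ 0.5138 -0.2645  0.2322] jaw yaw 108.13 tilt [ 0.001  0.001 -1.   ] F [-0.5 -0.2  0.5] w 0.0854 q7 -0.93
lid [ 529.7 -243.8] [50.4 29.6] yaw 18.1 ztop 0.0700 1429
all [ 530.1 -243.8] [83.6 56.1] yaw 17.1 ztop 0.0695 3931
lid [ 541.3 -396. ] [50.4 29.8] yaw 15.6 ztop 0.0702 1403
all [ 541.1 -395.8] [84.9 56.3] yaw 15.0 ztop 0.0696 3956
lid [ 421.8 -376.3] [50.2 30.3] yaw 14.2 ztop 0.0701 1132
all [ 421.4 -376.5] [84.6 56.6] yaw 14.0 ztop 0.0695 3250
```

View pics/w2.png

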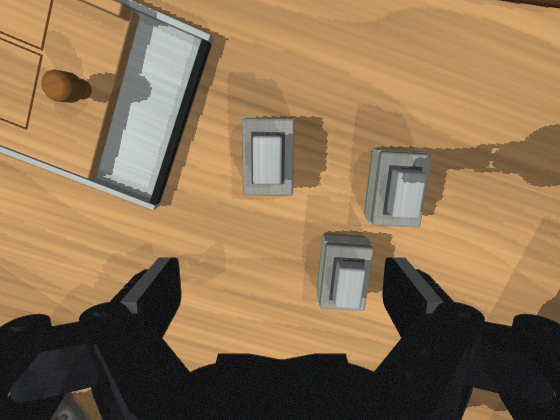

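The wrist view shows the three tins at (268,157), (400,188) and (346,272), and their measured sizes match the given ones. I'll grasp the nearest, at (0.530, -0.244) with yaw 17.5°.

Request:
drive_tool --commands '[{"tx": 0.8,"ty": 1,"tz": -1,"rx": 0,"ry": 0,"rz": -0.08,"grip": -1},{"tx": 0,"ty": 0,"tz": -1,"rx": 0,"ry": 0,"rz": 0,"grip": -1},{"tx": 0,"ty": 0,"tz": -1,"rx": 0,"ry": 0,"rz": 0,"grip": -0.4},{"tx": 0,"ty": 0,"tz": -1,"rx": 0,"ry": 0,"rz": 0,"grip": -0.4},{"tx": 0,"ty": 0,"tz": -1,"rx": 0,"ry": 0,"rz": 0,"grip": -0.4},{"tx": 0,"ty": 0,"tz": -1,"rx": 0,"ry": 0,"rz": 0,"grip": -0.4},{"tx": 0,"ty": 0,"tz": -1,"rx": 0,"ry": 0,"rz": 0,"grip": -0.4},{"tx": 0,"ty": 0,"tz": -0.9,"rx": 0,"ry": 0,"rz": 0,"grip": -0.4},{"tx": 0,"ty": 0,"tz": -0.6,"rx": 0,"ry": 0,"rz": 0,"grip": -0.4},{"tx": 0,"ty": 0,"tz": 0,"rx": 0,"ry": 0,"rz": 0,"grip": -0.4}]'

```text
clock: 4.6
tcp_pos: [0.5278, -0.2474, 0.0611]
orientation: [-3.106, -0.469, 0.002]
contact_force: [-0.4, -0.5, -0.3]
grip_width: 0.0595
```

```bash

python3 -c "
from h import *
pose();grab('wrist','w3')"
```

```text
t 4.60 tcp [ 0.5278 -0.2474  0.0611] jaw yaw 107.17 tilt [-0.002  0.    -1.   ] F [-0.4 -0.5 -0.3] w 0.0595 q7 -1.03
```

View pics/w3.png

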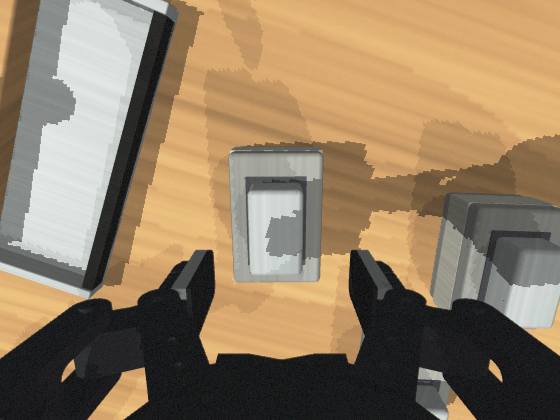

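Request:
drive_tool --commands '[{"tx": 0.1,"ty": 0.17,"tz": -0.55,"rx": 0,"ry": 0,"rz": 0.04,"grip": -0.4},{"tx": 0,"ty": 0,"tz": 0,"rx": 0,"ry": 0,"rz": 0,"grip": -0.4},{"tx": 0,"ty": 0,"tz": 0,"rx": 0,"ry": 0,"rz": 0,"grip": 1},{"tx": 0,"ty": 0,"tz": 0,"rx": 0,"ry": 0,"rz": 0,"grip": 1},{"tx": 0,"ty": 0,"tz": 0,"rx": 0,"ry": 0,"rz": 0,"grip": 1},{"tx": 0,"ty": 0,"tz": 0,"rx": 0,"ry": 0,"rz": 0,"grip": 1}]' --grip_force 40

```text
clock: 5.4
tcp_pos: [0.5305, -0.2441, 0.051]
orientation: [3.105, 0.478, 0.0]
contact_force: [-0.2, -0.9, -0.1]
grip_width: -0.0003
```

```bash

python3 -c "
from h import *
pose()"
```

```text
t 5.40 tcp [ 0.5305 -0.2441  0.051 ] jaw yaw 107.49 tilt [ 0. -0. -1.] F [-0.2 -0.9 -0.1] w -0.0003 q7 -1.03
```

The jaws closed to zero, so I'll look.

```bash

python3 -c "
from h import *
grab('wrist','w4');tins('top','t4')"
```

```text
lid [ 542.9 -394.9] [50.3 32.2] yaw 14.3 ztop 0.0751 136
all [ 543.4 -398.4] [83.7 49.7] yaw 14.2 ztop 0.0738 282
all [ 506.4 -236.7] [40.9 32.2] yaw 12.7 ztop 0.0718 132
lid [ 424.3 -385.9] [48.6 12. ] yaw 9.2 ztop 0.0745 45
all [ 425.7 -390.1] [83.4 26.9] yaw 16.7 ztop 0.0730 125
```

View pics/w4.png

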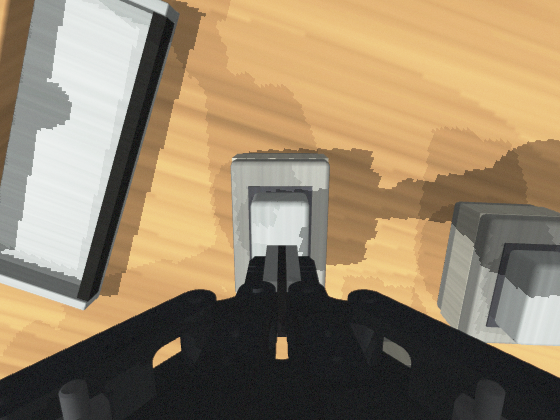

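```bash

python3 -c "
from h import *
f=grab('wrist');P=cloud(f)
T=np.linalg.inv(f['T']);
def pr(p):
    c=T@np.r_[p,1];return (c[0]/c[2]*f['fx']+f['cx'],c[1]/c[2]*f['fy']+f['cy'])
o=status.get_obs();print('tcp px',pr(o['tcp_pos']))
for v in range(160,330,8): print(v,P[v,270].round(3),P[v,255].round(3),P[v,300].round(3))
"
```

```text
tcp px (np.float64(280.59867690138014), np.float64(234.93873270918783))
160 [ 0.568 -0.226  0.042] [ 0.565 -0.218  0.041] [ 0.573 -0.242  0.042]
168 [ 0.564 -0.227  0.045] [ 0.562 -0.219  0.045] [ 0.569 -0.243  0.045]
176 [ 0.56  -0.229  0.045] [ 0.558 -0.221  0.046] [ 0.565 -0.244  0.045]
184 [ 0.556 -0.23   0.045] [ 0.553 -0.222  0.046] [ 0.561 -0.246  0.046]
192 [ 0.552 -0.231  0.047] [ 0.549 -0.223  0.046] [ 0.557 -0.247  0.046]
200 [ 0.552 -0.232  0.067] [ 0.55  -0.224  0.066] [ 0.557 -0.246  0.067]
208 [ 0.549 -0.233  0.07 ] [ 0.546 -0.226  0.067] [ 0.554 -0.247  0.07 ]
216 [ 0.545 -0.234  0.069] [ 0.543 -0.227  0.07 ] [ 0.549 -0.248  0.068]
224 [ 0.541 -0.235  0.069] [ 0.538 -0.228  0.069] [ 0.546 -0.25   0.07 ]
232 [ 0.537 -0.236  0.07 ] [ 0.534 -0.229  0.069] [ 0.541 -0.251  0.069]
240 [ 0.533 -0.238  0.069] [ 0.53  -0.23   0.069] [ 0.537 -0.252  0.069]
248 [ 0.54  -0.236  0.098] [ 0.526 -0.232  0.069] [ 0.533 -0.254  0.069]
256 [ 0.54  -0.237  0.106] [ 0.534 -0.231  0.097] [ 0.54  -0.25   0.097]
264 [ 0.54  -0.237  0.114] [ 0.534 -0.232  0.106] [ 0.54  -0.25   0.105]
272 [ 0.54  -0.237  0.12 ] [ 0.534 -0.233  0.112] [ 0.539 -0.249  0.112]
280 [ 0.539 -0.237  0.126] [ 0.534 -0.233  0.118] [ 0.543 -0.247  0.127]
288 [ 0.541 -0.237  0.133] [ 0.541 -0.233  0.136] [ 0.545 -0.246  0.137]
296 [ 0.541 -0.237  0.14 ] [ 0.539 -0.233  0.138] [ 0.544 -0.246  0.14 ]
304 [ 0.541 -0.238  0.143] [ 0.54  -0.233  0.144] [ 0.543 -0.246  0.143]
312 [ 0.541 -0.238  0.148] [ 0.544 -0.233  0.154] [ 0.544 -0.246  0.149]
320 [ 0.539 -0.238  0.148] [ 0.545 -0.233  0.159] [ 0.548 -0.244  0.159]
328 [ 0.537 -0.239  0.15 ] [ 0.545 -0.233  0.162] [ 0.547 -0.244  0.161]
```

```bash

python3 -c "
from h import *
f=grab('side');cv2.imwrite('pics/s4.png',cv2.resize(f['frame'][100:260,230:430],None,fx=4,fy=3.6,interpolation=cv2.INTER_CUBIC))
P=cloud(f)
T=np.linalg.inv(f['T']);o=status.get_obs()
for dz in (0,0.02,0.045,.1):
    p=o['tcp_pos']+[0,0,dz];c=T@np.r_[p,1];u,v=(c[0]/c[2]*f['fx']+f['cx'],c[1]/c[2]*f['fy']+f['cy']);print(dz,u,v,P[int(v),int(u)])
m=(abs(P[...,0]-.53)<.03)&(abs(P[...,1]+.244)<.03)&(P[...,2]>.03);h,e=np.histogram(P[m][:,2],bins=np.arange(.03,.2,.005));print(list(zip(e.round(3),h)))
"
```

```text
0 303.8865571476499 198.75142280765465 [ 0.52753142 -0.22427019  0.06772542]
0.02 304.01226879848554 193.75202888629815 [ 0.53194067 -0.2483674   0.0707723 ]
0.045 304.17245474477147 187.38163568228296 [ 0.52625901 -0.22814242  0.10829695]
0.1 304.53730432531427 172.87202767816774 [ 0.51701461 -0.19411622  0.18588968]
[(np.float64(0.03), np.int64(15)), (np.float64(0.035), np.int64(5)), (np.float64(0.04), np.int64(61)), (np.float64(0.045), np.int64(31)), (np.float64(0.05), np.int64(18)), (np.float64(0.055), np.int64(15)), (np.float64(0.06), np.int64(24)), (np.float64(0.065), np.int64(77)), (np.float64(0.07), np.int64(8)), (np.float64(0.075), np.int64(0)), (np.float64(0.08), np.int64(0)), (np.float64(0.085), np.int64(1)), (np.float64(0.09), np.int64(8)), (np.float64(0.095), np.int64(6)), (np.float64(0.1), np.int64(8)), (np.float64(0.105), np.int64(9)), (np.float64(0.11), np.int64(10)), (np.float64(0.115), np.int64(9)), (np.float64(0.12), np.int64(5)), (np.float64(0.125), np.int64(0)), (np.float64(0.13), np.int64(0)), (np.float64(0.135), np.int64(2)), (np.float64(0.14), np.int64(0)), (np.float64(0.145), np.int64(0)), (np.float64(0.15), np.int64(0)), (np.float64(0.155), np.int64(10)), (np.float64(0.16), np.int64(10)), (np.float64(0.165), np.int64(3)), (np.float64(0.17), np.int64(9)), (np.float64(0.175), np.int64(4)), (np.float64(0.18), np.int64(7)), (np.float64(0.185), np.int64(16)), (np.float64(0.19), np.int64(15))]
```

View pics/s4.png

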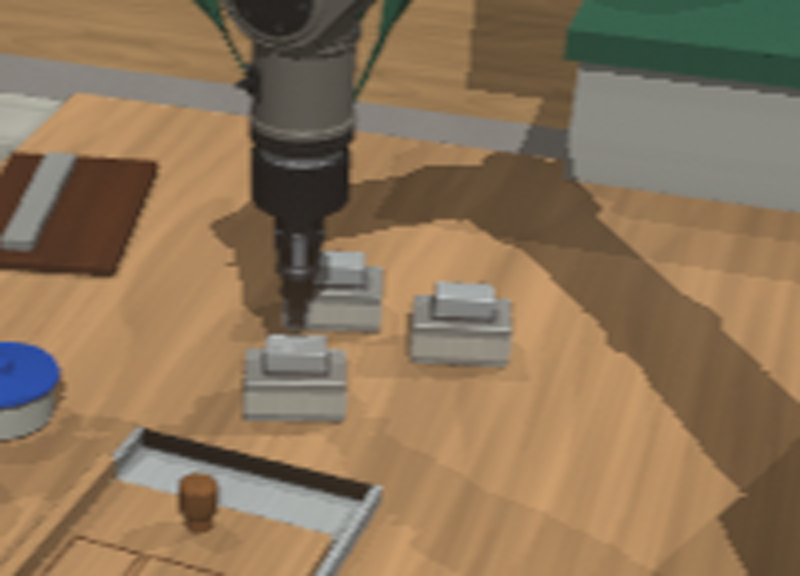

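The reported TCP sits about 41 mm beyond the real fingertips. Both the wrist depth and the side camera put the closed tips at z≈0.092 while the reading was 0.051. I'll open and go 43 mm lower, force-checked.

Request:
drive_tool --commands '[{"tx": 0,"ty": 0,"tz": 0,"rx": 0,"ry": 0,"rz": 0,"grip": -0.4},{"tx": 0,"ty": 0,"tz": 0,"rx": 0,"ry": 0,"rz": 0,"grip": -0.4},{"tx": 0,"ty": 0,"tz": 0,"rx": 0,"ry": 0,"rz": 0,"grip": -0.4},{"tx": 0,"ty": 0,"tz": -0.6,"rx": 0,"ry": 0,"rz": 0,"grip": -0.4},{"tx": 0,"ty": 0,"tz": -0.6,"rx": 0,"ry": 0,"rz": 0,"grip": -0.4},{"tx": 0,"ty": 0,"tz": -0.4,"rx": 0,"ry": 0,"rz": 0,"grip": -0.4},{"tx": 0,"ty": 0,"tz": 0,"rx": 0,"ry": 0,"rz": 0,"grip": -0.4}]' --grip_force 40

```text
clock: 6.48
tcp_pos: [0.5297, -0.2437, 0.0178]
orientation: [-3.104, -0.478, 0.003]
contact_force: [0.1, -0.5, 0.1]
grip_width: 0.0601
```

```bash

python3 -c "
from h import *
pose();f=grab('wrist','w5');P=cloud(f)
for u in (195,200,205,210,350,355,360,365):
  print(u,[(v,P[v,u].round(3).tolist()) for v in range(244,275,6)])
"
```

```text
t 6.47 tcp [ 0.5297 -0.2437  0.0178] jaw yaw 107.50 tilt [-0.002  0.001 -1.   ] F [ 0.1 -0.5  0.1] w 0.0601 q7 -1.04
195 [(244, [0.501, -0.196, -0.001]), (250, [0.529, -0.206, 0.066]), (256, [0.53, -0.208, 0.072]), (262, [0.531, -0.209, 0.079]), (268, [0.531, -0.21, 0.084]), (274, [0.531, -0.211, 0.089])]
200 [(244, [0.502, -0.199, -0.001]), (250, [0.53, -0.208, 0.066]), (256, [0.53, -0.21, 0.072]), (262, [0.531, -0.211, 0.079]), (268, [0.531, -0.212, 0.084]), (274, [0.531, -0.213, 0.087])]
205 [(244, [0.503, -0.202, -0.001]), (250, [0.53, -0.21, 0.066]), (256, [0.531, -0.211, 0.072]), (262, [0.531, -0.213, 0.079]), (268, [0.528, -0.213, 0.077]), (274, [0.526, -0.214, 0.078])]
210 [(244, [0.504, -0.205, -0.001]), (250, [0.531, -0.212, 0.066]), (256, [0.529, -0.213, 0.068]), (262, [0.527, -0.214, 0.069]), (268, [0.525, -0.214, 0.069]), (274, [0.522, -0.215, 0.07])]
350 [(244, [0.53, -0.29, -0.002]), (250, [0.527, -0.29, -0.0]), (256, [0.545, -0.271, 0.062]), (262, [0.543, -0.271, 0.063]), (268, [0.54, -0.272, 0.063]), (274, [0.537, -0.273, 0.063])]
355 [(244, [0.532, -0.292, 0.0]), (250, [0.55, -0.27, 0.066]), (256, [0.549, -0.269, 0.072]), (262, [0.546, -0.27, 0.071]), (268, [0.545, -0.271, 0.074]), (274, [0.542, -0.272, 0.072])]
360 [(244, [0.533, -0.295, -0.001]), (250, [0.55, -0.272, 0.067]), (256, [0.55, -0.271, 0.074]), (262, [0.55, -0.27, 0.079]), (268, [0.548, -0.27, 0.08]), (274, [0.546, -0.27, 0.082])]
365 [(244, [0.534, -0.298, -0.0]), (250, [0.551, -0.274, 0.067]), (256, [0.551, -0.273, 0.073]), (262, [0.55, -0.272, 0.078]), (268, [0.549, -0.271, 0.083]), (274, [0.549, -0.269, 0.089])]
```

View pics/w5.png

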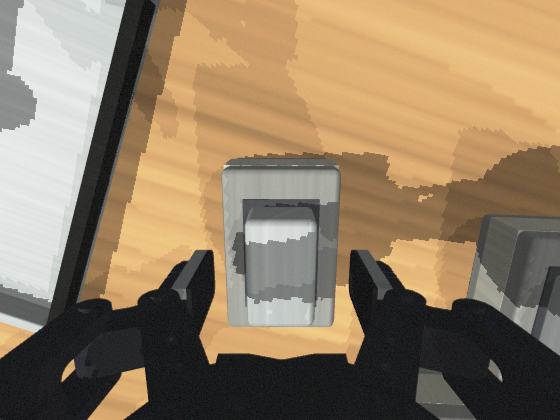

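Request:
drive_tool --commands '[{"tx": 0,"ty": 0,"tz": -0.5,"rx": 0,"ry": 0,"rz": 0,"grip": -0.4},{"tx": 0,"ty": 0,"tz": 0,"rx": 0,"ry": 0,"rz": 0,"grip": -0.4},{"tx": 0,"ty": 0,"tz": 0,"rx": 0,"ry": 0,"rz": 0,"grip": 1},{"tx": 0,"ty": 0,"tz": 0,"rx": 0,"ry": 0,"rz": 0,"grip": 1},{"tx": 0,"ty": 0,"tz": 0,"rx": 0,"ry": 0,"rz": 0,"grip": 1},{"tx": 0,"ty": 0,"tz": 0,"rx": 0,"ry": 0,"rz": 0,"grip": 1}]' --grip_force 40

```text
clock: 7.28
tcp_pos: [0.5307, -0.2441, 0.0092]
orientation: [3.105, 0.478, 0.001]
contact_force: [-0.3, 0.1, 3.0]
grip_width: 0.0291
```

```bash

python3 -c "
from h import *
pose()"
```

```text
t 7.28 tcp [ 0.5307 -0.2441  0.0092] jaw yaw 107.49 tilt [ 0. -0. -1.] F [-0.3  0.1  3. ] w 0.0291 q7 -1.05
```

Gripped at 29.1 mm. Now I lift and carry the tin over the board while turning it.

Request:
drive_tool --commands '[{"tx": 0,"ty": 0,"tz": 0.5,"rx": 0,"ry": 0,"rz": 0,"grip": 1},{"tx": 0,"ty": 0,"tz": 1,"rx": 0,"ry": 0,"rz": 0,"grip": 1},{"tx": 0,"ty": 0,"tz": 1,"rx": 0,"ry": 0,"rz": 0,"grip": 1},{"tx": 0.1,"ty": 0.5,"tz": 1,"rx": 0,"ry": 0,"rz": 0.5,"grip": 1},{"tx": 0.1,"ty": 0.9,"tz": 1,"rx": 0,"ry": 0,"rz": 0.8,"grip": 1},{"tx": 0.1,"ty": 0.9,"tz": 1,"rx": 0,"ry": 0,"rz": 0.8,"grip": 1},{"tx": 0.1,"ty": 0.9,"tz": 1,"rx": 0,"ry": 0,"rz": 0.8,"grip": 1},{"tx": 0.1,"ty": 0.9,"tz": 1,"rx": 0,"ry": 0,"rz": 0.8,"grip": 1},{"tx": 0.1,"ty": 0.9,"tz": 1,"rx": 0,"ry": 0,"rz": 0.8,"grip": 1},{"tx": 0.1,"ty": 0.9,"tz": 0.5,"rx": 0,"ry": 0,"rz": 0.8,"grip": 1}]'

```text
clock: 8.52
tcp_pos: [0.5448, -0.1256, 0.1905]
orientation: [2.718, 1.573, 0.002]
contact_force: [-0.4, 0.4, -1.8]
grip_width: 0.0293
```

Request:
drive_tool --commands '[{"tx": 0.1,"ty": 0.9,"tz": 0,"rx": 0,"ry": 0,"rz": 0.8,"grip": 1},{"tx": 0.1,"ty": 0.9,"tz": 0,"rx": 0,"ry": 0,"rz": 0.8,"grip": 1},{"tx": 0.1,"ty": 0.9,"tz": 0,"rx": 0,"ry": 0,"rz": 0.8,"grip": 1},{"tx": 0.1,"ty": 0.9,"tz": 0,"rx": 0,"ry": 0,"rz": 0.8,"grip": 1},{"tx": 0.1,"ty": 0.9,"tz": 0,"rx": 0,"ry": 0,"rz": 0,"grip": 1},{"tx": 0.1,"ty": 0.9,"tz": 0,"rx": 0,"ry": 0,"rz": 0,"grip": 1},{"tx": 0.1,"ty": 0.9,"tz": 0,"rx": 0,"ry": 0,"rz": 0,"grip": 1},{"tx": 0.1,"ty": 0.9,"tz": 0,"rx": 0,"ry": 0,"rz": 0,"grip": 1},{"tx": 0.1,"ty": 0.9,"tz": 0,"rx": 0,"ry": 0,"rz": 0,"grip": 1},{"tx": 0,"ty": 0,"tz": 0,"rx": 0,"ry": 0,"rz": 0,"grip": 1}]'

```text
clock: 9.78
tcp_pos: [0.5625, 0.0383, 0.189]
orientation: [-2.303, -2.136, -0.001]
contact_force: [-0.8, 0.5, -1.7]
grip_width: 0.0292
```

```bash

python3 -c "
from h import *
pose();f=grab('wrist','w6');tins('top')"
```

```text
t 9.78 tcp [0.5625 0.0383 0.189 ] jaw yaw 175.67 tilt [ 0.     0.001 -1.   ] F [-0.8  0.5 -1.7] w 0.0292 q7 -0.43
lid [ 542.7 -395.2] [49.4 31.9] yaw 14.1 ztop 0.0751 144
all [ 542.7 -394.8] [84.5 59.3] yaw 15.6 ztop 0.0724 449
lid [ 422.5 -375.3] [49.7 33. ] yaw 12.1 ztop 0.0745 150
all [ 422.1 -375.3] [83.7 58.8] yaw 13.4 ztop 0.0720 453
```

View pics/w6.png

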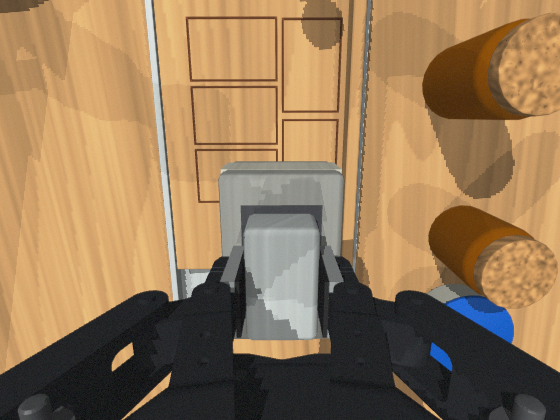

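The wrist view shows the tin held squarely. Outlines are visible for place 2 (centre about (312,65)), place 5 (232,49) and place 4 (234,116). I fit the known pattern to the outline pixels.

```bash
cat >> h.py <<'E'
from scipy.optimize import least_squares
PL={1:(74,-45,1),2:(74,45,1),3:(0,-60,0),4:(0,0,0),5:(0,60,0)}  # rel. place4 (mm): bx, by, longalongY
def rays_to_plane(f,uv,z):
    d=np.c_[(uv[:,0]-f['cx'])/f['fx'],(uv[:,1]-f['cy'])/f['fy'],np.ones(len(uv))]@f['T'][:3,:3].T
    c=f['T'][:3,3];return c+d*((z-c[2])/d[:,2])[:,None]
def model(pls=PL):
    pts=[]
    for k in pls:
        x,y,l=PL[k];a,b=(28,42) if l else (42,28)
        t=np.linspace(-1,1,40)
        for s in(-1,1):
            pts.append(np.c_[x+a*t,y+s*b+0*t]);pts.append(np.c_[x+s*a+0*t,y+b*t])
    return np.vstack(pts)
def fitboard(f,init,dbg=None,zb=0.026,th=25,rows=(0,420),pls=PL):
    f['T']=np.array(f['T'])
    P=cloud(f);g=f['frame'].astype(np.float32).sum(2)/3
    bg=cv2.medianBlur(f['frame'],21).astype(np.float32).sum(2)/3
    m=(g<bg-th)&(abs(P[...,2]-zb)<0.006)
    m[:rows[0]]=0;m[rows[1]:]=0
    v,u=np.nonzero(m)
    Q=rays_to_plane(f,np.c_[u,v].astype(float),zb)[:,:2]*1000
    M=model(pls);from scipy.spatial import cKDTree
    def tr(p,X):
        c,s=np.cos(p[2]),np.sin(p[2]);return X@np.array([[c,s],[-s,c]])+p[:2]
    p=np.array(init,float)
    for gate in (15,8,4,2.5,2.5):
        for _ in range(6):
            W=tr(p,M);tree=cKDTree(W)
            d,i=tree.query(Q);ok=d<gate
            def res(pp): return (tr(pp,M)[i[ok]]-Q[ok]).ravel()/1.0
            # point-to-line: use normals
            nrm=normals(pls)
            def res2(pp):
                c,s=np.cos(pp[2]),np.sin(pp[2]);N=nrm[i[ok]]@np.array([[c,s],[-s,c]])
                return ((tr(pp,M)[i[ok]]-Q[ok])*N).sum(1)
            p=least_squares(res2,p,x_scale=[1,1,.01],loss='soft_l1').x
    e=res2(p)
    print('board place4 %.1f %.1f yaw %.2f'%(p[0],p[1],np.degrees(p[2])),'n',ok.sum(),'of',len(Q),'rms %.2f'%np.sqrt((e**2).mean()))
    for k in PL: print('  place',k,tr(p,np.array([PL[k][:2]],float))[0].round(1))
    print('  ring',tr(p,np.array([[0,150.]]))[0].round(1))
    if dbg:
        im=f['frame'].copy();im[m]=(0,0,255)
        W=tr(p,M)/1000;c=(np.linalg.inv(f['T'])@np.c_[W,np.full(len(W),zb),np.ones(len(W))].T).T
        for a in c:
            uu,vv=int(round(a[0]/a[2]*f['fx']+f['cx'])),int(round(a[1]/a[2]*f['fy']+f['cy']))
            if 0<=uu<560 and 0<=vv<420: im[vv,uu]=(0,255,0)
        cv2.imwrite('pics/'+dbg+'.png',im)
    return p
def normals(pls=PL):
    n=[]
    for k in pls:
        for s in(-1,1):
            n.append(np.tile([0.,1.],(40,1)));n.append(np.tile([1.,0.],(40,1)))
    return np.vstack(n)
E
python3 -c "
from h import *
f=grab('wrist');P=cloud(f)
uv=np.array([[234.,116],[232,49],[312,65],[100,100]])
print(rays_to_plane(f,uv,.026).round(4));print([P[int(b),int(a)].round(4) for a,b in uv])
p4,p5=rays_to_plane(f,uv,.026)[:2,:2]*1000
d=p5-p4;fitboard(f,[*p4,np.arctan2(-d[0],d[1])],'d6',th=15)"
```

```text
[[0.521  0.1035 0.026 ]
 [0.5261 0.1638 0.026 ]
 [0.5999 0.1441 0.026 ]
 [0.393  0.1286 0.026 ]]
[array([0.5208, 0.1035, 0.0243]), array([0.5259, 0.1641, 0.0244]), array([0.6   , 0.1442, 0.0253]), array([ 0.379 ,  0.1308, -0.0017])]
board place4 521.6 106.4 yaw -4.12 n 3323 of 3961 rms 1.22
  place 1 [592.2  56.2]
  place 2 [598.7 146. ]
  place 3 [517.3  46.6]
  place 4 [521.6 106.4]
  place 5 [526.  166.3]
  ring [532.4 256.1]
```

View pics/d6.png

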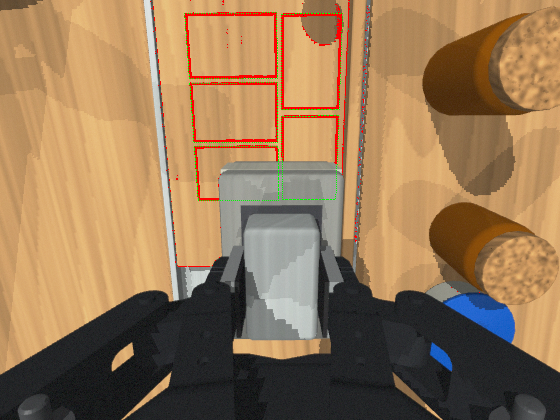

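```bash

python3 -c "
from h import *
for i in range(2):
  pose();f=grab('wrist')
  fitboard(f,[521.6,106.4,np.radians(-4.1)],'d7',th=25)
f=grab('top');fitboard(f,[521.6,106.4,np.radians(-4.1)],'d8',th=12)
"
```

```text
t 9.93 tcp [0.5625 0.0351 0.1887] jaw yaw 175.44 tilt [-0.    -0.001 -1.   ] F [-1.  -0.4 -1.6] w 0.0293 q7 -0.43
board place4 521.6 106.5 yaw -4.09 n 3066 of 3510 rms 1.24
  place 1 [592.2  56.3]
  place 2 [598.7 146.1]
  place 3 [517.4  46.6]
  place 4 [521.6 106.5]
  place 5 [525.9 166.3]
  ring [532.3 256.1]
t 9.97 tcp [0.5624 0.0349 0.1888] jaw yaw 175.41 tilt [-0.    -0.001 -1.   ] F [ 0.7  0.6 -1. ] w 0.0294 q7 -0.43
board place4 521.6 106.5 yaw -4.10 n 3054 of 3442 rms 1.23
  place 1 [592.2  56.3]
  place 2 [598.7 146.1]
  place 3 [517.3  46.7]
  place 4 [521.6 106.5]
  place 5 [525.9 166.4]
  ring [532.3 256.1]
board place4 523.0 107.7 yaw -3.92 n 244 of 1042 rms 1.22
  place 1 [593.8  57.8]
  place 2 [600.  147.6]
  place 3 [518.9  47.9]
  place 4 [523.  107.7]
  place 5 [527.2 167.6]
  ring [533.3 257.4]
```

View pics/d8.png

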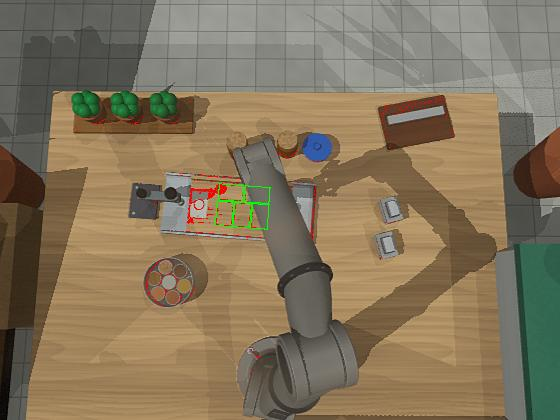

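```bash
cat >> h.py <<'E'
def held(f):
    o=status.get_obs();P=cloud(f);M=R.from_rotvec(o['orientation']).as_matrix()
    L=((P-o['tcp_pos'])@M)*1000   # tool coords
    m=(abs(L[...,0])<60)&(abs(L[...,1])<32)
    for nm,z0,z1 in (('lidtop',-72,-57),('bodytop',-48,-34)):
        k=m&(L[...,2]>z0)&(L[...,2]<z1);q=L[k]
        if len(q)<30: print(nm,'none');continue
        lo,hi=np.percentile(q,1,axis=0),np.percentile(q,99,axis=0)
        print(nm,len(q),'x %.1f..%.1f'%(lo[0],hi[0]),'y %.1f..%.1f'%(lo[1],hi[1]),'z med %.1f'%np.median(q[:,2]))
    k=(abs(L[...,1])<40)&(abs(L[...,0])<70)&(L[...,2]<10)
    return L
E
python3 -c "
from h import *
f=grab('wrist');L=held(f)
for v in range(150,345,10): print(v,[L[v,u].round(1).tolist() for u in (228,280,332)])
"
```

```text
lidtop 9680 x -24.1..23.6 y -25.5..25.5 z med -60.2
bodytop 7293 x -39.3..40.4 y -27.2..26.7 z med -36.2
150 [[31.2, -54.0, 163.3], [31.2, -1.5, 163.3], [31.2, 51.1, 164.2]]
160 [[21.0, -54.5, 164.2], [21.1, -1.5, 163.7], [21.1, 51.5, 164.1]]
170 [[41.0, -24.5, -27.2], [40.7, -0.7, -25.4], [40.8, 23.4, -25.7]]
180 [[38.1, -23.1, -36.9], [38.0, -0.7, -36.2], [37.8, 22.1, -35.0]]
190 [[33.6, -23.4, -36.4], [33.8, -0.7, -37.0], [33.7, 22.1, -36.4]]
200 [[29.3, -23.5, -37.2], [28.9, -0.7, -35.6], [29.0, 22.3, -36.0]]
210 [[24.7, -23.7, -36.8], [24.9, -0.7, -37.5], [24.8, 22.3, -37.1]]
220 [[19.8, -24.0, -36.2], [23.9, -0.6, -49.1], [20.2, 22.5, -37.5]]
230 [[14.9, -24.3, -35.7], [22.9, -0.6, -58.8], [15.2, 22.8, -36.5]]
240 [[10.3, -24.4, -36.2], [19.2, -0.6, -59.6], [9.9, 23.2, -35.2]]
250 [[5.7, -24.4, -37.0], [15.8, -0.6, -61.5], [5.3, 23.3, -36.0]]
260 [[11.0, -20.7, -60.0], [10.9, -0.6, -59.7], [10.6, 19.7, -59.0]]
270 [[10.1, -19.7, -66.7], [6.8, -0.6, -59.8], [10.9, 18.4, -68.5]]
280 [[10.6, -18.4, -75.6], [2.5, -0.6, -59.9], [10.4, 17.4, -75.2]]
290 [[11.2, -17.1, -83.5], [-1.8, -0.6, -60.1], [7.1, 17.4, -76.2]]
300 [[11.1, -16.2, -89.5], [-6.3, -0.6, -60.0], [7.1, 16.5, -82.6]]
310 [[11.2, -15.3, -95.1], [-10.6, -0.6, -60.4], [4.2, 16.4, -84.0]]
320 [[17.1, -13.0, -108.9], [-14.8, -0.6, -61.0], [16.3, 12.5, -107.7]]
330 [[16.0, -12.7, -111.3], [-19.7, -0.6, -60.5], [16.5, 11.9, -111.9]]
340 [[16.3, -12.1, -115.3], [-209.6, -1.7, 188.2], [16.7, 11.3, -115.9]]
```

Request:
drive_tool --commands '[{"tx": 0.3,"ty": 0.92,"tz": -0.5,"rx": 0,"ry": 0,"rz": 0.06,"grip": 1},{"tx": 0.3,"ty": 0.92,"tz": -0.5,"rx": 0,"ry": 0,"rz": 0,"grip": 1},{"tx": 0.3,"ty": 0.92,"tz": -0.5,"rx": 0,"ry": 0,"rz": 0,"grip": 1},{"tx": 0.3,"ty": 0.92,"tz": -0.5,"rx": 0,"ry": 0,"rz": 0,"grip": 1},{"tx": 0.3,"ty": 0.92,"tz": -0.5,"rx": 0,"ry": 0,"rz": 0,"grip": 1},{"tx": 0.3,"ty": 0.92,"tz": -0.5,"rx": 0,"ry": 0,"rz": 0,"grip": 1},{"tx": 0,"ty": 0,"tz": -1,"rx": 0,"ry": 0,"rz": 0,"grip": 1},{"tx": 0,"ty": 0,"tz": -1,"rx": 0,"ry": 0,"rz": 0,"grip": 1},{"tx": 0,"ty": 0,"tz": 0,"rx": 0,"ry": 0,"rz": 0,"grip": 1},{"tx": 0,"ty": 0,"tz": 0,"rx": 0,"ry": 0,"rz": 0,"grip": 1}]'

```text
clock: 11.38
tcp_pos: [0.5987, 0.1457, 0.089]
orientation: [2.299, 2.141, -0.0]
contact_force: [-0.1, 0.0, -1.8]
grip_width: 0.0295
```

```bash

python3 -c "
from h import *
pose();f=grab('wrist','w8');held(f);fitboard(f,[521.6,106.4,np.radians(-4.1)],'d8',th=25);pose()
"
```

```text
t 11.38 tcp [0.5987 0.1457 0.089 ] jaw yaw 175.92 tilt [ 0. -0. -1.] F [-0.1  0.  -1.8] w 0.0295 q7 -0.67
lidtop 9621 x -24.3..23.2 y -25.7..25.2 z med -59.7
bodytop 7194 x -39.3..40.0 y -27.4..26.2 z med -35.8
board place4 522.4 106.6 yaw -4.41 n 1890 of 3283 rms 1.02
  place 1 [592.7  56. ]
  place 2 [599.7 145.7]
  place 3 [517.8  46.7]
  place 4 [522.4 106.6]
  place 5 [527.  166.4]
  ring [534.  256.1]
t 11.43 tcp [0.599  0.146  0.0895] jaw yaw 175.93 tilt [ 0.001  0.    -1.   ] F [-0.   0.7 -2.7] w 0.0291 q7 -0.67
```

View pics/d8.png

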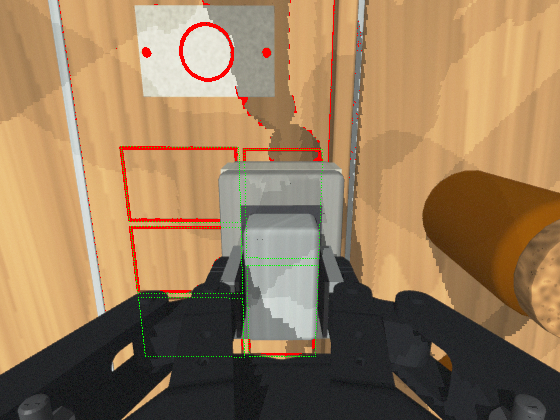

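The fit agrees to about 1 mm, and the tin is centred over place 2. I'll lower it.

Request:
drive_tool --commands '[{"tx": 0,"ty": 0,"tz": -1,"rx": 0,"ry": 0,"rz": 0,"grip": 1},{"tx": 0,"ty": 0,"tz": -1,"rx": 0,"ry": 0,"rz": 0,"grip": 1},{"tx": 0,"ty": 0,"tz": -0.4,"rx": 0,"ry": 0,"rz": 0,"grip": 1},{"tx": 0,"ty": 0,"tz": -0.2,"rx": 0,"ry": 0,"rz": 0,"grip": 1},{"tx": 0,"ty": 0,"tz": 0,"rx": 0,"ry": 0,"rz": 0,"grip": 1}]'

```text
clock: 12.05
tcp_pos: [0.5985, 0.1465, 0.0368]
orientation: [-2.298, -2.142, 0.0]
contact_force: [-0.7, -0.3, -1.2]
grip_width: 0.0293
```

```bash

python3 -c "
from h import *
pose();"
```

```text
t 12.05 tcp [0.5985 0.1465 0.0368] jaw yaw 175.98 tilt [-0.  0. -1.] F [-0.7 -0.3 -1.2] w 0.0293 q7 -0.71
```

Request:
drive_tool --commands '[{"tx": 0,"ty": 0,"tz": -0.06,"rx": 0,"ry": 0,"rz": 0,"grip": 1},{"tx": 0,"ty": 0,"tz": 0,"rx": 0,"ry": 0,"rz": 0,"grip": 1},{"tx": 0,"ty": 0,"tz": 0,"rx": 0,"ry": 0,"rz": 0,"grip": 0},{"tx": 0,"ty": 0,"tz": 0,"rx": 0,"ry": 0,"rz": 0,"grip": -0.1},{"tx": 0,"ty": 0,"tz": 0.3,"rx": 0,"ry": 0,"rz": 0,"grip": -0.2},{"tx": 0,"ty": 0,"tz": 0.8,"rx": 0,"ry": 0,"rz": 0,"grip": -0.2},{"tx": 0,"ty": 0,"tz": 1,"rx": 0,"ry": 0,"rz": 0,"grip": -0.4},{"tx": 0,"ty": 0,"tz": 1,"rx": 0,"ry": 0,"rz": 0,"grip": -0.4},{"tx": 0,"ty": 0,"tz": 1,"rx": 0,"ry": 0,"rz": 0,"grip": -0.4},{"tx": 0,"ty": 0,"tz": 1,"rx": 0,"ry": 0,"rz": 0,"grip": -0.4}]'

```text
clock: 13.3
tcp_pos: [0.5986, 0.1464, 0.1394]
orientation: [2.298, 2.142, 0.001]
contact_force: [-0.1, -0.5, -0.3]
grip_width: 0.0599
```

Request:
drive_tool --commands '[{"tx": 0,"ty": -1,"tz": 1,"rx": 0,"ry": 0,"rz": 0,"grip": -0.4},{"tx": 0,"ty": -1,"tz": 0.5,"rx": 0,"ry": 0,"rz": 0,"grip": -0.4},{"tx": 0,"ty": -1,"tz": 0.5,"rx": 0,"ry": 0,"rz": 0,"grip": -0.4},{"tx": 0,"ty": -1,"tz": 0,"rx": 0,"ry": 0,"rz": 0,"grip": -0.4},{"tx": 0,"ty": 0,"tz": 0,"rx": 0,"ry": 0,"rz": 0,"grip": -0.4},{"tx": 0,"ty": 0,"tz": 0,"rx": 0,"ry": 0,"rz": 0,"grip": -0.4}]'

```text
clock: 14.05
tcp_pos: [0.5981, 0.0672, 0.1773]
orientation: [-2.297, -2.142, 0.0]
contact_force: [-0.0, -0.0, 0.5]
grip_width: 0.0601
```

```bash
cat >> h.py <<'E'
def placed(f,p=None):
    P=cloud(f);Z=P[...,2]
    m=(Z>0.06)&(Z<0.105)&(P[...,1]>-0.13)&(P[...,0]>0.45)&(P[...,0]<0.66)&(P[...,1]<0.30)
    k,l,s,c=cv2.connectedComponentsWithStats(m.astype(np.uint8))
    for i in range(1,k):
        if s[i,4]<300: continue
        q=P[l==i]
        for nm,w in (('lid',q[(q[:,2]>0.090)]),('body',q[(q[:,2]>.068)])):
            if len(w)<80: continue
            c_,sz,a=cv2.minAreaRect((w[:,:2]*1000).astype(np.float32))
            if sz[0]<sz[1]: a-=90; sz=sz[::-1]
            a=(a+90)%180-90
            print(nm,np.round(c_,1),np.round(sz,1),'yaw %.1f'%a,'ztop %.4f'%np.median(w[:,2]),len(w))
E
python3 -c "
from h import *
pose();f=grab('wrist','w9');placed(f);fitboard(f,[521.6,106.4,np.radians(-4.1)],'d9',th=25)
"
```

```text
t 14.05 tcp [0.5981 0.0672 0.1773] jaw yaw 176.02 tilt [-0.001  0.001 -1.   ] F [-0.  -0.   0.5] w 0.0601 q7 -0.48
lid [598.  145.3] [48.6 29.9] yaw 86.1 ztop 0.0950 2745
body [598.  145.2] [83.6 55.9] yaw 86.0 ztop 0.0719 7318
body [538.4 -29.1] [28.6 23.9] yaw 75.7 ztop 0.0726 584
board place4 522.2 106.9 yaw -4.59 n 2511 of 3499 rms 1.21
  place 1 [592.4  56.2]
  place 2 [599.6 145.9]
  place 3 [517.5  47.1]
  place 4 [522.2 106.9]
  place 5 [527.  166.8]
  ring [534.2 256.5]
```

View pics/d9.png

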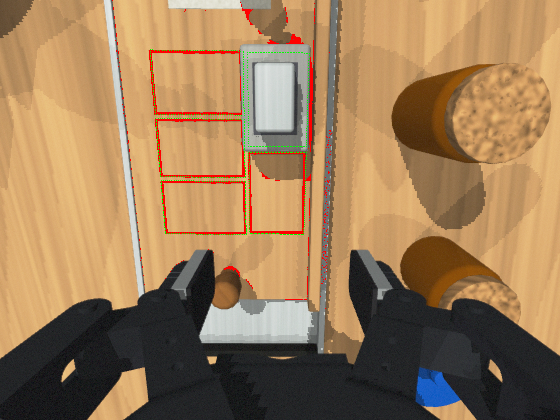

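```bash

python3 -c "
from h import *
f=grab('wrist');fitboard(f,[521.6,106.4,np.radians(-4.1)],'d10',th=25,pls=[1,3,4,5])
tins('top')
"
```

```text
board place4 522.0 106.8 yaw -4.39 n 2665 of 3673 rms 1.26
  place 1 [592.3  56.2]
  place 2 [599.2 146. ]
  place 3 [517.4  46.9]
  place 4 [522.  106.8]
  place 5 [526.6 166.6]
  ring [533.5 256.3]
lid [ 542.5 -395. ] [49.6 32.1] yaw 15.6 ztop 0.0756 143
all [ 542.9 -395.1] [84.6 58.6] yaw 14.9 ztop 0.0721 442
lid [ 422.8 -375.8] [49.5 32.1] yaw 14.7 ztop 0.0748 150
all [ 422.6 -375.6] [83.8 59.1] yaw 14.1 ztop 0.0725 450
```

Request:
drive_tool --commands '[{"tx": -0.1,"ty": -0.95,"tz": 0.3,"rx": 0,"ry": 0,"rz": -0.5,"grip": -0.4},{"tx": -0.1,"ty": -0.95,"tz": 0.3,"rx": 0,"ry": 0,"rz": -0.5,"grip": -0.4},{"tx": -0.1,"ty": -0.95,"tz": 0.3,"rx": 0,"ry": 0,"rz": -0.5,"grip": -0.4},{"tx": -0.1,"ty": -0.95,"tz": 0.3,"rx": 0,"ry": 0,"rz": -0.5,"grip": -0.4},{"tx": -0.1,"ty": -0.95,"tz": 0,"rx": 0,"ry": 0,"rz": -0.5,"grip": -0.4},{"tx": -0.1,"ty": -0.95,"tz": 0,"rx": 0,"ry": 0,"rz": -0.5,"grip": -0.4},{"tx": -0.1,"ty": -0.95,"tz": 0,"rx": 0,"ry": 0,"rz": -0.5,"grip": -0.4},{"tx": -0.1,"ty": -0.95,"tz": 0,"rx": 0,"ry": 0,"rz": -0.5,"grip": -0.4},{"tx": -0.1,"ty": -0.95,"tz": 0,"rx": 0,"ry": 0,"rz": -0.5,"grip": -0.4},{"tx": -0.1,"ty": -0.95,"tz": 0,"rx": 0,"ry": 0,"rz": -0.5,"grip": -0.4}]'

```text
clock: 15.45
tcp_pos: [0.5784, -0.1248, 0.2016]
orientation: [-2.895, -1.22, 0.0]
contact_force: [0.5, 0.0, 0.1]
grip_width: 0.0598
```

Request:
drive_tool --commands '[{"tx": -0.1,"ty": -0.95,"tz": 0,"rx": 0,"ry": 0,"rz": -0.5,"grip": -0.4},{"tx": -0.1,"ty": -0.95,"tz": 0,"rx": 0,"ry": 0,"rz": -0.5,"grip": -0.4},{"tx": -0.1,"ty": -0.95,"tz": 0,"rx": 0,"ry": 0,"rz": -0.5,"grip": -0.4},{"tx": -0.1,"ty": -0.95,"tz": 0,"rx": 0,"ry": 0,"rz": -0.5,"grip": -0.4},{"tx": -0.1,"ty": -0.95,"tz": 0,"rx": 0,"ry": 0,"rz": -0.5,"grip": -0.4},{"tx": -0.1,"ty": -0.95,"tz": 0,"rx": 0,"ry": 0,"rz": -0.5,"grip": -0.4},{"tx": -0.1,"ty": -0.95,"tz": 0,"rx": 0,"ry": 0,"rz": -0.5,"grip": -0.4},{"tx": -0.1,"ty": -0.95,"tz": 0,"rx": 0,"ry": 0,"rz": -0.4,"grip": -0.4},{"tx": 0,"ty": 0,"tz": 0,"rx": 0,"ry": 0,"rz": 0,"grip": -0.4},{"tx": 0,"ty": 0,"tz": 0,"rx": 0,"ry": 0,"rz": 0,"grip": -0.4}]'

```text
clock: 16.7
tcp_pos: [0.5627, -0.2747, 0.2016]
orientation: [-3.115, -0.406, -0.0]
contact_force: [0.6, 0.5, -0.9]
grip_width: 0.0598
```

```bash

python3 -c "
from h import *
pose();tins('wrist','w11')
"
```

```text
t 16.70 tcp [ 0.5627 -0.2747  0.2016] jaw yaw 104.85 tilt [ 0.     0.001 -1.   ] F [ 0.6  0.5 -0.9] w 0.0598 q7 -1.02
lid [ 541.7 -395.9] [50.1 29.7] yaw 15.6 ztop 0.0701 1534
all [ 542.1 -396. ] [83.9 57. ] yaw 14.7 ztop 0.0697 3968
lid [ 422.1 -376.2] [49.9 30.1] yaw 13.4 ztop 0.0701 1194
all [ 421.8 -376.3] [84.9 56.2] yaw 14.0 ztop 0.0696 3185
```

View pics/w11.png

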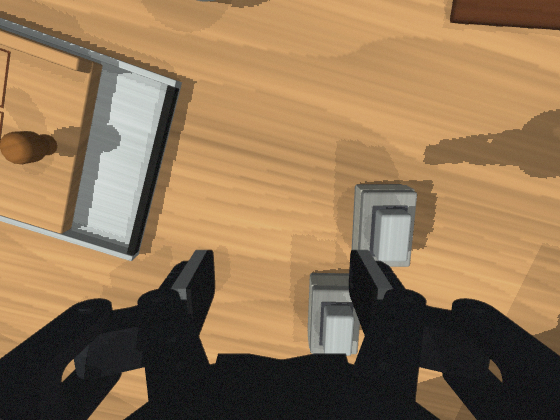

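Tin B measures (541.8, -395.9) with yaw 15.2°. I'll grasp it.

Request:
drive_tool --commands '[{"tx": -0.17,"ty": -1,"tz": -0.5,"rx": 0,"ry": 0,"rz": 0.04,"grip": -0.4},{"tx": -0.17,"ty": -1,"tz": -0.5,"rx": 0,"ry": 0,"rz": 0,"grip": -0.4},{"tx": -0.17,"ty": -1,"tz": -0.5,"rx": 0,"ry": 0,"rz": 0,"grip": -0.4},{"tx": -0.17,"ty": -1,"tz": -0.5,"rx": 0,"ry": 0,"rz": 0,"grip": -0.4},{"tx": -0.17,"ty": -1,"tz": -0.5,"rx": 0,"ry": 0,"rz": 0,"grip": -0.4},{"tx": -0.17,"ty": -1,"tz": -0.5,"rx": 0,"ry": 0,"rz": 0,"grip": -0.4},{"tx": 0,"ty": 0,"tz": -1,"rx": 0,"ry": 0,"rz": 0,"grip": -0.4},{"tx": 0,"ty": 0,"tz": -1,"rx": 0,"ry": 0,"rz": 0,"grip": -0.4},{"tx": 0,"ty": 0,"tz": -1,"rx": 0,"ry": 0,"rz": 0,"grip": -0.4},{"tx": 0,"ty": 0,"tz": 0,"rx": 0,"ry": 0,"rz": 0,"grip": -0.4}]'

```text
clock: 18.0
tcp_pos: [0.541, -0.3938, 0.0792]
orientation: [-3.111, -0.414, 0.005]
contact_force: [-0.5, 0.0, -0.3]
grip_width: 0.0597
```

```bash

python3 -c "
from h import *
pose();tins('wrist','w12')
"
```

```text
t 18.00 tcp [ 0.541  -0.3938  0.0792] jaw yaw 105.17 tilt [-0.003  0.003 -1.   ] F [-0.5  0.  -0.3] w 0.0597 q7 -0.84
lid [ 541.8 -396.4] [49.8 30. ] yaw 15.2 ztop 0.0699 3946
all [ 541.9 -396.4] [83.5 56.3] yaw 15.2 ztop 0.0695 10108
lid [ 442.8 -376.1] [20.6  9.9] yaw -72.7 ztop 0.0693 344
all [ 441.4 -380.2] [48.5 39.9] yaw 13.9 ztop 0.0628 2937
```

Request:
drive_tool --commands '[{"tx": 0.03,"ty": -0.07,"tz": -1,"rx": 0,"ry": 0,"rz": 0,"grip": -0.4},{"tx": 0,"ty": 0,"tz": -1,"rx": 0,"ry": 0,"rz": 0,"grip": -0.4},{"tx": 0,"ty": 0,"tz": -1,"rx": 0,"ry": 0,"rz": 0,"grip": -0.4},{"tx": 0,"ty": 0,"tz": -0.5,"rx": 0,"ry": 0,"rz": 0,"grip": -0.4},{"tx": 0,"ty": 0,"tz": 0,"rx": 0,"ry": 0,"rz": 0,"grip": -0.4},{"tx": 0,"ty": 0,"tz": 0,"rx": 0,"ry": 0,"rz": 0,"grip": 1},{"tx": 0,"ty": 0,"tz": 0,"rx": 0,"ry": 0,"rz": 0,"grip": 1},{"tx": 0,"ty": 0,"tz": 0,"rx": 0,"ry": 0,"rz": 0,"grip": 1},{"tx": 0,"ty": 0,"tz": 0,"rx": 0,"ry": 0,"rz": 0,"grip": 1}]' --grip_force 40

```text
clock: 19.18
tcp_pos: [0.5433, -0.3973, 0.0126]
orientation: [3.113, 0.413, 0.002]
contact_force: [-0.4, 0.7, 5.8]
grip_width: 0.0291
```

```bash

python3 -c "
from h import *
pose()
"
```

```text
t 19.18 tcp [ 0.5433 -0.3973  0.0126] jaw yaw 105.10 tilt [ 0.001 -0.001 -1.   ] F [-0.4  0.7  5.8] w 0.0291 q7 -0.85
```

Request:
drive_tool --commands '[{"tx": 0,"ty": 0,"tz": 0.5,"rx": 0,"ry": 0,"rz": 0,"grip": 1},{"tx": 0,"ty": 0,"tz": 1,"rx": 0,"ry": 0,"rz": 0,"grip": 1},{"tx": 0.12,"ty": 0.95,"tz": 1,"rx": 0,"ry": 0,"rz": 0,"grip": 1},{"tx": 0.12,"ty": 0.95,"tz": 1,"rx": 0,"ry": 0,"rz": 0.49,"grip": 1},{"tx": 0.12,"ty": 0.95,"tz": 1,"rx": 0,"ry": 0,"rz": 0.49,"grip": 1},{"tx": 0.12,"ty": 0.95,"tz": 1,"rx": 0,"ry": 0,"rz": 0.49,"grip": 1},{"tx": 0.12,"ty": 0.95,"tz": 1,"rx": 0,"ry": 0,"rz": 0.49,"grip": 1},{"tx": 0.12,"ty": 0.95,"tz": 1,"rx": 0,"ry": 0,"rz": 0.49,"grip": 1},{"tx": 0.12,"ty": 0.95,"tz": 1,"rx": 0,"ry": 0,"rz": 0.49,"grip": 1},{"tx": 0.12,"ty": 0.95,"tz": 0.5,"rx": 0,"ry": 0,"rz": 0.49,"grip": 1}]'

```text
clock: 20.42
tcp_pos: [0.5626, -0.2439, 0.1934]
orientation: [2.924, 1.146, 0.002]
contact_force: [0.1, -0.3, -1.7]
grip_width: 0.0295
```

Request:
drive_tool --commands '[{"tx": 0.12,"ty": 0.95,"tz": 0,"rx": 0,"ry": 0,"rz": 0.49,"grip": 1},{"tx": 0.12,"ty": 0.95,"tz": 0,"rx": 0,"ry": 0,"rz": 0.49,"grip": 1},{"tx": 0.12,"ty": 0.95,"tz": 0,"rx": 0,"ry": 0,"rz": 0.49,"grip": 1},{"tx": 0.12,"ty": 0.95,"tz": 0,"rx": 0,"ry": 0,"rz": 0.49,"grip": 1},{"tx": 0.12,"ty": 0.95,"tz": 0,"rx": 0,"ry": 0,"rz": 0.49,"grip": 1},{"tx": 0.12,"ty": 0.95,"tz": 0,"rx": 0,"ry": 0,"rz": 0.49,"grip": 1},{"tx": 0.12,"ty": 0.95,"tz": 0,"rx": 0,"ry": 0,"rz": 0.49,"grip": 1},{"tx": 0.12,"ty": 0.95,"tz": 0,"rx": 0,"ry": 0,"rz": 0.49,"grip": 1},{"tx": 0.12,"ty": 0.95,"tz": 0,"rx": 0,"ry": 0,"rz": 0.49,"grip": 1},{"tx": 0.12,"ty": 0.95,"tz": 0,"rx": 0,"ry": 0,"rz": 0.49,"grip": 1}]'

```text
clock: 21.68
tcp_pos: [0.586, -0.0538, 0.1917]
orientation: [2.371, 2.061, 0.0]
contact_force: [-0.0, -0.7, -2.5]
grip_width: 0.0296
```

Request:
drive_tool --commands '[{"tx": 0.12,"ty": 0.95,"tz": 0,"rx": 0,"ry": 0,"rz": 0.49,"grip": 1},{"tx": 0.12,"ty": 0.95,"tz": 0,"rx": 0,"ry": 0,"rz": 0,"grip": 1},{"tx": 0.12,"ty": 0.95,"tz": 0,"rx": 0,"ry": 0,"rz": 0,"grip": 1},{"tx": 0,"ty": 0,"tz": 0,"rx": 0,"ry": 0,"rz": 0,"grip": 1},{"tx": 0,"ty": 0,"tz": 0,"rx": 0,"ry": 0,"rz": 0,"grip": 1}]'

```text
clock: 22.3
tcp_pos: [0.5931, 0.0012, 0.1916]
orientation: [2.305, 2.134, -0.001]
contact_force: [-0.2, -0.5, -2.4]
grip_width: 0.0292
```

```bash

python3 -c "
from h import *
pose();f=grab('wrist','w13');pose();placed(f);held(f);fitboard(f,[521.6,106.4,np.radians(-4.1)],'d13',th=25,pls=[1,3,4,5])
"
```

```text
t 22.30 tcp [0.5931 0.0012 0.1916] jaw yaw 175.61 tilt [-0.    -0.001 -1.   ] F [-0.2 -0.5 -2.4] w 0.0292 q7 -0.37
t 22.35 tcp [0.593  0.0008 0.1916] jaw yaw 175.57 tilt [-0.    -0.001 -1.   ] F [-0.1  0.2 -2.3] w 0.0290 q7 -0.37
lid [597.1 134.5] [29.6 28.8] yaw -3.7 ztop 0.0949 1704
body [596.8 129.4] [55.9 52.5] yaw -4.1 ztop 0.0721 4754
lidtop 4930 x -23.1..21.6 y -26.7..26.9 z med -57.6
bodytop 1506 x -28.1..37.7 y -25.2..24.3 z med -35.1
board place4 522.1 107.0 yaw -4.74 n 2185 of 2695 rms 1.21
  place 1 [592.1  56. ]
  place 2 [599.5 145.7]
  place 3 [517.1  47.2]
  place 4 [522.1 107. ]
  place 5 [527.  166.8]
  ring [534.5 256.5]
```

View pics/d13.png

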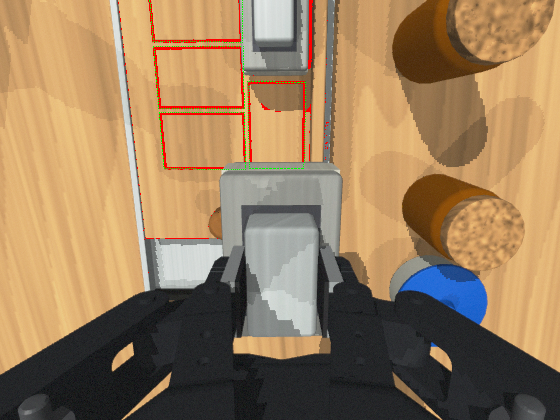

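Request:
drive_tool --commands '[{"tx": -0.04,"ty": 0.94,"tz": -0.5,"rx": 0,"ry": 0,"rz": 0.03,"grip": 1},{"tx": 0,"ty": 0.94,"tz": -0.5,"rx": 0,"ry": 0,"rz": 0,"grip": 1},{"tx": 0,"ty": 0.94,"tz": -0.5,"rx": 0,"ry": 0,"rz": 0,"grip": 1},{"tx": 0,"ty": 0,"tz": -1,"rx": 0,"ry": 0,"rz": 0,"grip": 1},{"tx": 0,"ty": 0,"tz": -1,"rx": 0,"ry": 0,"rz": 0,"grip": 1},{"tx": 0,"ty": 0,"tz": -1,"rx": 0,"ry": 0,"rz": 0,"grip": 1},{"tx": 0,"ty": 0,"tz": 0,"rx": 0,"ry": 0,"rz": 0,"grip": 1},{"tx": 0,"ty": 0,"tz": 0,"rx": 0,"ry": 0,"rz": 0,"grip": 1}]'

```text
clock: 23.35
tcp_pos: [0.5927, 0.0582, 0.102]
orientation: [2.3, 2.14, 0.001]
contact_force: [0.6, -0.0, -2.4]
grip_width: 0.0291
```

```bash

python3 -c "
from h import *
pose();f=grab('wrist','w14');pose();placed(f);held(f);fitboard(f,[521.6,106.4,np.radians(-4.1)],'d14',th=25,pls=[3,4,5])
"
```

```text
t 23.35 tcp [0.5927 0.0582 0.102 ] jaw yaw 175.87 tilt [ 0.001  0.    -1.   ] F [ 0.6 -0.  -2.4] w 0.0291 q7 -0.52
t 23.40 tcp [0.593  0.0584 0.1024] jaw yaw 175.87 tilt [ 0.001  0.    -1.   ] F [ 0.1  0.2 -2.1] w 0.0292 q7 -0.52
lid [598.  145.6] [49.5 30. ] yaw 85.9 ztop 0.0950 5682
body [598.  144.8] [82.6 56. ] yaw 85.9 ztop 0.0720 13889
lidtop 2925 x -22.9..20.4 y -27.5..27.1 z med -57.9
bodytop 1066 x 6.0..33.8 y -25.5..24.9 z med -39.9
board place4 522.7 106.7 yaw -4.22 n 2732 of 3336 rms 1.08
  place 1 [593.2  56.4]
  place 2 [599.8 146.2]
  place 3 [518.3  46.9]
  place 4 [522.7 106.7]
  place 5 [527.1 166.6]
  ring [533.7 256.3]
```

View pics/d14.png

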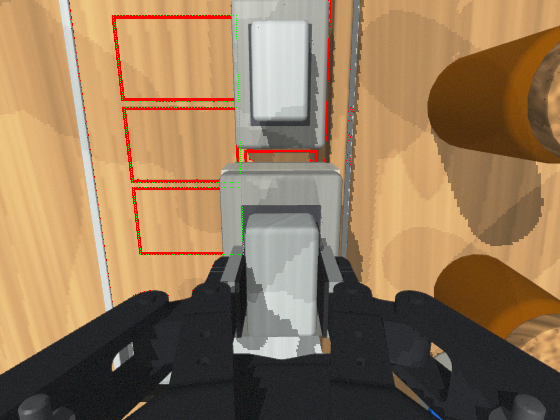

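```bash
sed -i "s/('lidtop',-72,-57),('bodytop',-48,-34)/('lidtop',-66,-50),('bodytop',-44,-27)/" h.py
python3 -c "
from h import *
f=grab('wrist');pose();L=held(f)
for v in list(range(150,240,6))+list(range(325,345,3)): print(v,[L[v,u].round(1).tolist() for u in (232,280,328)])
"
```

```text
t 23.45 tcp [0.5931 0.0585 0.1026] jaw yaw 175.88 tilt [ 0.002  0.    -1.   ] F [ 0.7  0.3 -2.4] w 0.0289 q7 -0.52
lidtop 9448 x -25.0..23.2 y -26.1..26.0 z med -56.7
bodytop 7175 x -39.4..40.1 y -27.7..26.8 z med -32.8
150 [[39.8, -37.6, 77.6], [39.7, -1.2, 78.2], [42.0, 32.1, 55.5]]
156 [[35.2, -37.8, 77.6], [35.2, -1.2, 77.6], [37.9, 32.3, 55.3]]
162 [[30.8, -37.8, 76.6], [40.1, -0.9, 7.0], [33.9, 32.2, 53.7]]
168 [[40.3, -24.3, -16.3], [40.4, -0.8, -16.8], [40.3, 22.7, -16.3]]
174 [[39.7, -22.3, -30.2], [39.6, -0.7, -29.6], [39.7, 20.9, -29.8]]
180 [[37.6, -22.0, -33.4], [37.5, -0.7, -33.2], [37.4, 20.6, -32.7]]
186 [[34.7, -22.2, -32.7], [34.5, -0.7, -31.8], [34.7, 20.8, -32.4]]
192 [[31.9, -22.3, -32.6], [31.9, -0.7, -32.3], [31.7, 21.0, -31.6]]
198 [[29.3, -22.3, -33.0], [29.3, -0.7, -33.0], [29.2, 20.9, -32.5]]
204 [[26.5, -22.4, -33.2], [26.6, -0.7, -33.4], [26.6, 20.9, -33.3]]
210 [[23.5, -22.7, -32.4], [23.8, -0.7, -33.6], [23.4, 21.2, -32.0]]
216 [[21.0, -22.6, -33.7], [23.5, -0.7, -41.8], [20.7, 21.2, -32.7]]
222 [[18.1, -22.7, -33.6], [23.4, -0.7, -50.1], [17.5, 21.5, -31.4]]
228 [[15.4, -22.7, -34.1], [22.6, -0.6, -55.1], [14.6, 21.6, -31.6]]
234 [[11.4, -23.3, -31.0], [20.6, -0.6, -56.5], [12.4, 21.4, -33.7]]
325 [[-0.8, -16.2, -84.6], [-19.3, -0.7, -57.5], [-4.9, 16.1, -78.5]]
328 [[-2.3, -16.3, -84.1], [-21.9, -0.7, -56.0], [-5.7, 16.0, -79.1]]
331 [[-3.4, -16.3, -84.1], [-22.3, -0.7, -57.4], [-6.8, 16.1, -79.3]]
334 [[-5.1, -16.5, -83.4], [-24.3, -0.7, -56.6], [-10.5, 16.6, -75.8]]
337 [[8.8, -13.1, -103.8], [-139.8, -1.4, 99.1], [-11.1, 16.6, -76.6]]
340 [[11.5, -12.3, -108.7], [-143.5, -1.4, 99.5], [-108.8, 37.3, 53.0]]
343 [[14.2, -11.5, -113.5], [-146.4, -1.4, 99.0], [-111.7, 37.4, 53.0]]
```

Request:
drive_tool --commands '[{"tx": 0,"ty": -0.03,"tz": -1,"rx": 0,"ry": 0,"rz": 0,"grip": 1},{"tx": 0,"ty": 0,"tz": -1,"rx": 0,"ry": 0,"rz": 0,"grip": 1},{"tx": 0,"ty": 0,"tz": -0.7,"rx": 0,"ry": 0,"rz": 0,"grip": 1},{"tx": 0,"ty": 0,"tz": -0.3,"rx": 0,"ry": 0,"rz": 0,"grip": 1},{"tx": 0,"ty": 0,"tz": -0.1,"rx": 0,"ry": 0,"rz": 0,"grip": 1},{"tx": 0,"ty": 0,"tz": 0,"rx": 0,"ry": 0,"rz": 0,"grip": 1}]'

```text
clock: 24.2
tcp_pos: [0.5926, 0.0579, 0.04]
orientation: [2.299, 2.14, 0.001]
contact_force: [-0.1, 0.0, -1.2]
grip_width: 0.0291
```

```bash

python3 -c "
from h import *
pose()
"
```

```text
t 24.20 tcp [0.5926 0.0579 0.04  ] jaw yaw 175.90 tilt [ 0.001  0.    -1.   ] F [-0.1  0.  -1.2] w 0.0291 q7 -0.56
```

Request:
drive_tool --commands '[{"tx": 0,"ty": 0,"tz": -0.05,"rx": 0,"ry": 0,"rz": 0,"grip": 1},{"tx": 0,"ty": 0,"tz": 0,"rx": 0,"ry": 0,"rz": 0,"grip": 0},{"tx": 0,"ty": 0,"tz": 0,"rx": 0,"ry": 0,"rz": 0,"grip": -0.1},{"tx": 0,"ty": 0,"tz": 0.3,"rx": 0,"ry": 0,"rz": 0,"grip": -0.2},{"tx": 0,"ty": 0,"tz": 0.8,"rx": 0,"ry": 0,"rz": 0,"grip": -0.2},{"tx": 0,"ty": 0,"tz": 1,"rx": 0,"ry": 0,"rz": 0,"grip": -0.4},{"tx": 0,"ty": 0,"tz": 1,"rx": 0,"ry": 0,"rz": 0,"grip": -0.4},{"tx": 0,"ty": 0,"tz": 1,"rx": 0,"ry": 0,"rz": 0,"grip": -0.4},{"tx": 0,"ty": -1,"tz": 1,"rx": 0,"ry": 0,"rz": 0,"grip": -0.4},{"tx": 0,"ty": -1,"tz": 1,"rx": 0,"ry": 0,"rz": 0,"grip": -0.4}]'

```text
clock: 25.45
tcp_pos: [0.5924, 0.0176, 0.1625]
orientation: [2.298, 2.141, 0.001]
contact_force: [-0.4, 0.2, -0.1]
grip_width: 0.0598
```

Request:
drive_tool --commands '[{"tx": 0,"ty": 0,"tz": 0.5,"rx": 0,"ry": 0,"rz": 0,"grip": -0.4},{"tx": 0,"ty": 0,"tz": 0,"rx": 0,"ry": 0,"rz": 0,"grip": -0.4},{"tx": 0,"ty": 0,"tz": 0,"rx": 0,"ry": 0,"rz": 0,"grip": -0.4}]'

```text
clock: 25.82
tcp_pos: [0.5917, 0.019, 0.1701]
orientation: [-2.297, -2.142, 0.001]
contact_force: [-1.0, 0.2, 0.3]
grip_width: 0.0598
```

```bash

python3 -c "
from h import *
pose();f=grab('wrist','w15');placed(f);fitboard(f,[521.6,106.4,np.radians(-4.1)],'d15',th=25,pls=[3,4,5])
tins('top')
"
```

```text
t 25.82 tcp [0.5917 0.019  0.1701] jaw yaw 175.99 tilt [-0.001  0.    -1.   ] F [-1.   0.2  0.3] w 0.0598 q7 -0.41
lid [597.6 140.1] [39.9 30. ] yaw 86.1 ztop 0.0950 2722
body [597.2 135.2] [63.4 55.9] yaw 86.0 ztop 0.0723 6575
lid [591.3  56.1] [50.2 29.6] yaw 86.6 ztop 0.0951 2576
body [591.5  56.4] [82.8 56. ] yaw 86.0 ztop 0.0720 6832
body [536.9 -28.7] [28.4 27.5] yaw -70.8 ztop 0.0725 717
board place4 522.5 107.0 yaw -4.13 n 1715 of 2945 rms 1.17
  place 1 [593.1  56.8]
  place 2 [599.6 146.5]
  place 3 [518.2  47.1]
  place 4 [522.5 107. ]
  place 5 [526.8 166.8]
  ring [533.3 256.6]
lid [ 422.7 -375.2] [49.4 31. ] yaw 14.1 ztop 0.0748 145
all [ 422.6 -375.6] [83.7 57.7] yaw 14.2 ztop 0.0724 452
```

View pics/d15.png

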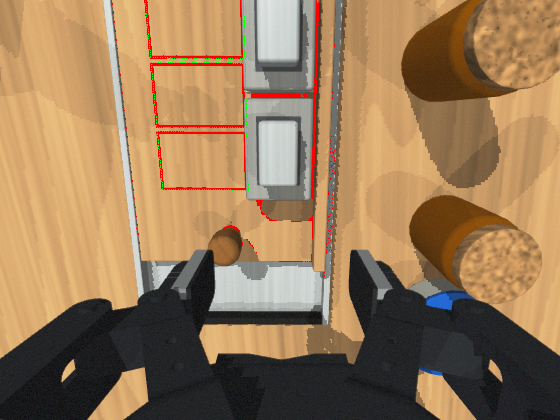

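Request:
drive_tool --commands '[{"tx": -0.4,"ty": -0.94,"tz": 0.3,"rx": 0,"ry": 0,"rz": -0.5,"grip": -0.4},{"tx": -0.4,"ty": -0.94,"tz": 0.3,"rx": 0,"ry": 0,"rz": -0.5,"grip": -0.4},{"tx": -0.4,"ty": -0.94,"tz": 0.3,"rx": 0,"ry": 0,"rz": -0.5,"grip": -0.4},{"tx": -0.4,"ty": -0.94,"tz": 0.3,"rx": 0,"ry": 0,"rz": -0.5,"grip": -0.4},{"tx": -0.4,"ty": -0.94,"tz": 0,"rx": 0,"ry": 0,"rz": -0.5,"grip": -0.4},{"tx": -0.4,"ty": -0.94,"tz": 0,"rx": 0,"ry": 0,"rz": -0.5,"grip": -0.4},{"tx": -0.4,"ty": -0.94,"tz": 0,"rx": 0,"ry": 0,"rz": -0.5,"grip": -0.4},{"tx": -0.4,"ty": -0.94,"tz": 0,"rx": 0,"ry": 0,"rz": -0.5,"grip": -0.4},{"tx": -0.4,"ty": -0.94,"tz": 0,"rx": 0,"ry": 0,"rz": -0.5,"grip": -0.4},{"tx": -0.4,"ty": -0.94,"tz": 0,"rx": 0,"ry": 0,"rz": -0.5,"grip": -0.4}]'

```text
clock: 27.18
tcp_pos: [0.5118, -0.1714, 0.1947]
orientation: [-2.896, -1.218, -0.0]
contact_force: [0.7, -0.2, 0.0]
grip_width: 0.0602
```

Request:
drive_tool --commands '[{"tx": -0.4,"ty": -0.94,"tz": 0,"rx": 0,"ry": 0,"rz": -0.5,"grip": -0.4},{"tx": -0.4,"ty": -0.94,"tz": 0,"rx": 0,"ry": 0,"rz": -0.5,"grip": -0.4},{"tx": -0.4,"ty": -0.94,"tz": 0,"rx": 0,"ry": 0,"rz": -0.5,"grip": -0.4},{"tx": -0.4,"ty": -0.94,"tz": 0,"rx": 0,"ry": 0,"rz": -0.5,"grip": -0.4},{"tx": -0.4,"ty": -0.94,"tz": 0,"rx": 0,"ry": 0,"rz": -0.5,"grip": -0.4},{"tx": -0.4,"ty": -0.94,"tz": 0,"rx": 0,"ry": 0,"rz": -0.5,"grip": -0.4},{"tx": -0.4,"ty": -0.94,"tz": -0.5,"rx": 0,"ry": 0,"rz": -0.5,"grip": -0.4},{"tx": -0.4,"ty": -0.94,"tz": -0.5,"rx": 0,"ry": 0,"rz": -0.5,"grip": -0.4},{"tx": -0.4,"ty": -0.94,"tz": -0.5,"rx": 0,"ry": 0,"rz": 0,"grip": -0.4},{"tx": -0.4,"ty": -0.94,"tz": -0.5,"rx": 0,"ry": 0,"rz": 0,"grip": -0.4}]'

```text
clock: 28.42
tcp_pos: [0.4316, -0.3593, 0.1537]
orientation: [-3.118, -0.381, 0.001]
contact_force: [0.1, -0.5, -0.5]
grip_width: 0.0599
```

Request:
drive_tool --commands '[{"tx": 0,"ty": 0,"tz": -1,"rx": 0,"ry": 0,"rz": 0,"grip": -0.4},{"tx": 0,"ty": 0,"tz": 0,"rx": 0,"ry": 0,"rz": 0,"grip": -0.4},{"tx": 0,"ty": 0,"tz": 0,"rx": 0,"ry": 0,"rz": 0,"grip": -0.4}]'

```text
clock: 28.8
tcp_pos: [0.4326, -0.3583, 0.135]
orientation: [3.118, 0.381, 0.001]
contact_force: [0.6, 0.4, -0.0]
grip_width: 0.0598
```

```bash

python3 -c "
from h import *
pose();tins('wrist','w16');pose()
"
```

```text
t 28.80 tcp [ 0.4326 -0.3583  0.135 ] jaw yaw 103.93 tilt [ 0. -0. -1.] F [ 0.6  0.4 -0. ] w 0.0598 q7 -0.80
lid [ 421.8 -376.6] [49.3 29.7] yaw 14.0 ztop 0.0700 2399
all [ 421.3 -376.7] [84.1 56.3] yaw 14.2 ztop 0.0695 6487
t 28.85 tcp [ 0.4329 -0.3584  0.1354] jaw yaw 103.93 tilt [ 0.001 -0.    -1.   ] F [-0.1  0.6  0.1] w 0.0596 q7 -0.80
```

View pics/w16.png

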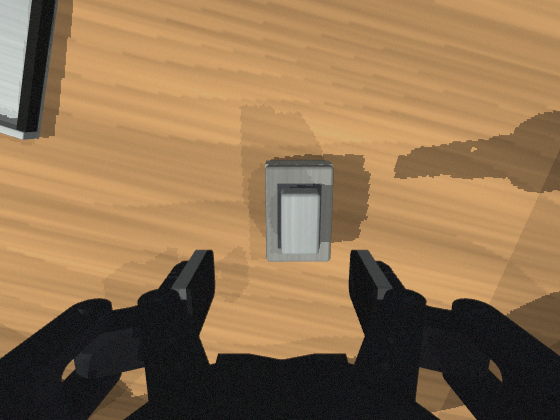

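Request:
drive_tool --commands '[{"tx": -0.56,"ty": -0.92,"tz": -0.5,"rx": 0,"ry": 0,"rz": 0.02,"grip": -0.4},{"tx": 0,"ty": 0,"tz": -1,"rx": 0,"ry": 0,"rz": 0,"grip": -0.4},{"tx": 0,"ty": 0,"tz": -1,"rx": 0,"ry": 0,"rz": 0,"grip": -0.4},{"tx": 0,"ty": 0,"tz": -1,"rx": 0,"ry": 0,"rz": 0,"grip": -0.4},{"tx": 0,"ty": 0,"tz": -1,"rx": 0,"ry": 0,"rz": 0,"grip": -0.4},{"tx": 0,"ty": 0,"tz": -1,"rx": 0,"ry": 0,"rz": 0,"grip": -0.4},{"tx": 0,"ty": 0,"tz": -0.7,"rx": 0,"ry": 0,"rz": 0,"grip": -0.4},{"tx": 0,"ty": 0,"tz": 0,"rx": 0,"ry": 0,"rz": 0,"grip": -0.4},{"tx": 0,"ty": 0,"tz": 0,"rx": 0,"ry": 0,"rz": 0,"grip": -0.4}]'

```text
clock: 29.98
tcp_pos: [0.4217, -0.377, 0.0115]
orientation: [3.117, 0.384, 0.001]
contact_force: [0.3, 0.5, 0.1]
grip_width: 0.0597
```

```bash

python3 -c "
from h import *
pose();tins('wrist');pose()
"
```

```text
t 29.98 tcp [ 0.4217 -0.377   0.0115] jaw yaw 104.06 tilt [ 0.001 -0.001 -1.   ] F [0.3 0.5 0.1] w 0.0597 q7 -0.79
lid [ 421.3 -376.3] [50.1 30.1] yaw 14.1 ztop 0.0699 8324
all [ 421.2 -376.5] [84.6 56.3] yaw 14.2 ztop 0.0696 19653
lid [ 411.4 -333.9] [35.5 27.2] yaw -75.8 ztop 0.1091 6189
all [ 411.4 -333.9] [35.5 27.2] yaw -75.8 ztop 0.1091 6338
lid [ 433.3 -420.5] [35.6 26.8] yaw -75.5 ztop 0.1092 6048
all [ 433.3 -420.5] [35.6 26.8] yaw -75.5 ztop 0.1092 6200
t 30.02 tcp [ 0.4218 -0.3771  0.0116] jaw yaw 104.06 tilt [ 0.001 -0.001 -1.   ] F [-0.2  0.5 -0.1] w 0.0596 q7 -0.79
```

Request:
drive_tool --commands '[{"tx": 0,"ty": 0,"tz": 0,"rx": 0,"ry": 0,"rz": 0,"grip": 1},{"tx": 0,"ty": 0,"tz": 0,"rx": 0,"ry": 0,"rz": 0,"grip": 1},{"tx": 0,"ty": 0,"tz": 0,"rx": 0,"ry": 0,"rz": 0,"grip": 1},{"tx": 0,"ty": 0,"tz": 0,"rx": 0,"ry": 0,"rz": 0,"grip": 1}]' --grip_force 40

```text
clock: 30.52
tcp_pos: [0.4214, -0.3768, 0.0113]
orientation: [3.117, 0.384, 0.001]
contact_force: [-1.1, 1.5, 5.5]
grip_width: 0.029
```

Request:
drive_tool --commands '[{"tx": 0,"ty": 0,"tz": 0.5,"rx": 0,"ry": 0,"rz": 0,"grip": 1},{"tx": 0,"ty": 0,"tz": 1,"rx": 0,"ry": 0,"rz": 0,"grip": 1},{"tx": 0.19,"ty": 0.93,"tz": 1,"rx": 0,"ry": 0,"rz": -0.38,"grip": 1},{"tx": 0.19,"ty": 0.93,"tz": 1,"rx": 0,"ry": 0,"rz": -0.38,"grip": 1},{"tx": 0.19,"ty": 0.93,"tz": 1,"rx": 0,"ry": 0,"rz": -0.38,"grip": 1},{"tx": 0.19,"ty": 0.93,"tz": 1,"rx": 0,"ry": 0,"rz": -0.38,"grip": 1},{"tx": 0.19,"ty": 0.93,"tz": 1,"rx": 0,"ry": 0,"rz": -0.38,"grip": 1},{"tx": 0.19,"ty": 0.93,"tz": 1,"rx": 0,"ry": 0,"rz": -0.38,"grip": 1},{"tx": 0.19,"ty": 0.93,"tz": 1,"rx": 0,"ry": 0,"rz": 0,"grip": 1},{"tx": 0.19,"ty": 0.93,"tz": 0.5,"rx": 0,"ry": 0,"rz": 0,"grip": 1}]'

```text
clock: 31.78
tcp_pos: [0.4518, -0.2273, 0.192]
orientation: [3.139, -0.115, 0.002]
contact_force: [0.9, 0.5, -1.9]
grip_width: 0.0293
```

Request:
drive_tool --commands '[{"tx": 0.19,"ty": 0.93,"tz": 0,"rx": 0,"ry": 0,"rz": 0,"grip": 1},{"tx": 0.19,"ty": 0.93,"tz": 0,"rx": 0,"ry": 0,"rz": 0,"grip": 1},{"tx": 0.19,"ty": 0.93,"tz": 0,"rx": 0,"ry": 0,"rz": 0,"grip": 1},{"tx": 0.19,"ty": 0.93,"tz": 0,"rx": 0,"ry": 0,"rz": 0,"grip": 1},{"tx": 0.19,"ty": 0.93,"tz": 0,"rx": 0,"ry": 0,"rz": 0,"grip": 1},{"tx": 0.19,"ty": 0.93,"tz": 0,"rx": 0,"ry": 0,"rz": 0,"grip": 1},{"tx": 0.19,"ty": 0.93,"tz": 0,"rx": 0,"ry": 0,"rz": 0,"grip": 1},{"tx": 0.19,"ty": 0.93,"tz": 0,"rx": 0,"ry": 0,"rz": 0,"grip": 1},{"tx": 0.19,"ty": 0.93,"tz": 0,"rx": 0,"ry": 0,"rz": 0,"grip": 1},{"tx": 0.19,"ty": 0.93,"tz": 0,"rx": 0,"ry": 0,"rz": 0,"grip": 1}]'

```text
clock: 33.02
tcp_pos: [0.4891, -0.0413, 0.1908]
orientation: [3.139, -0.115, -0.001]
contact_force: [0.4, -0.2, -2.3]
grip_width: 0.0289
```

Request:
drive_tool --commands '[{"tx": 0.19,"ty": 0.93,"tz": 0,"rx": 0,"ry": 0,"rz": 0,"grip": 1},{"tx": 0.19,"ty": 0.93,"tz": 0,"rx": 0,"ry": 0,"rz": 0,"grip": 1},{"tx": 0.19,"ty": 0.93,"tz": 0,"rx": 0,"ry": 0,"rz": 0,"grip": 1},{"tx": 0.19,"ty": 0.93,"tz": 0,"rx": 0,"ry": 0,"rz": 0,"grip": 1},{"tx": 0.19,"ty": 0.93,"tz": 0,"rx": 0,"ry": 0,"rz": 0,"grip": 1},{"tx": 0,"ty": 0,"tz": 0,"rx": 0,"ry": 0,"rz": 0,"grip": 1},{"tx": 0,"ty": 0,"tz": 0,"rx": 0,"ry": 0,"rz": 0,"grip": 1}]'

```text
clock: 33.9
tcp_pos: [0.5081, 0.0501, 0.1906]
orientation: [3.139, -0.116, -0.001]
contact_force: [-0.6, 0.7, -2.3]
grip_width: 0.029
```

```bash

python3 -c "
from h import *
pose();f=grab('wrist','w17');pose();placed(f);L=held(f);fitboard(f,[521.6,106.4,np.radians(-4.1)],'d17',th=25,pls=[3,4,5])
for v in (168,186,216,222): print(v,[L[v,u].round(1).tolist() for u in (232,280,328)])
"
```

```text
t 33.90 tcp [0.5081 0.0501 0.1906] jaw yaw 85.78 tilt [-0.001 -0.001 -1.   ] F [-0.6  0.7 -2.3] w 0.0290 q7 -1.94
t 33.95 tcp [0.5082 0.05   0.1907] jaw yaw 85.74 tilt [-0.    -0.001 -1.   ] F [ 0.1 -0.1 -1.8] w 0.0291 q7 -1.94
lid [598.  144.7] [49.9 29.2] yaw 85.9 ztop 0.0949 2559
body [597.8 144.8] [83.8 55.1] yaw 85.8 ztop 0.0720 6745
lid [591.6  55.9] [49.8 29.2] yaw 85.8 ztop 0.0950 2528
body [591.3  55.9] [83.9 55.1] yaw 85.8 ztop 0.0719 6743
body [535.5 -29.2] [28.6 27.9] yaw 5.9 ztop 0.0724 838
lidtop 9640 x -23.3..24.8 y -25.7..26.4 z med -57.9
bodytop 7339 x -37.8..41.7 y -27.1..27.4 z med -34.0
board place4 520.8 106.4 yaw -4.48 n 1216 of 2971 rms 1.14
  place 1 [591.   55.8]
  place 2 [598.1 145.5]
  place 3 [516.1  46.6]
  place 4 [520.8 106.4]
  place 5 [525.5 166.2]
  ring [532.5 256. ]
168 [[41.6, -23.1, -22.3], [41.6, -0.4, -22.3], [41.7, 22.2, -22.6]]
186 [[35.4, -21.6, -34.4], [35.5, -0.4, -34.6], [35.1, 21.1, -32.8]]
216 [[21.7, -22.1, -34.8], [24.6, -0.4, -44.5], [21.4, 21.5, -33.6]]
222 [[18.6, -22.3, -34.2], [24.6, -0.3, -52.7], [18.4, 21.6, -33.4]]
```

View pics/d17.png

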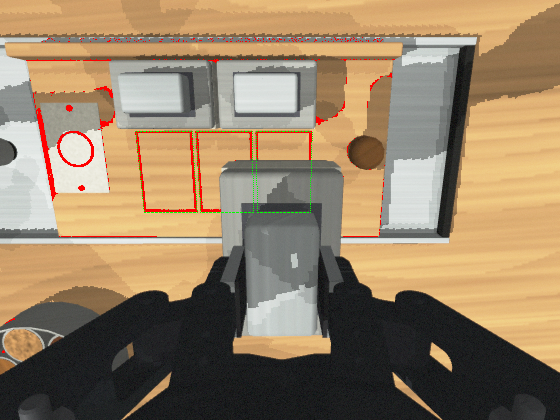

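Request:
drive_tool --commands '[{"tx": 0.22,"ty": 0.94,"tz": 0,"rx": 0,"ry": 0,"rz": 0,"grip": 1},{"tx": 0.22,"ty": 0.94,"tz": 0,"rx": 0,"ry": 0,"rz": 0,"grip": 1},{"tx": 0.21,"ty": 0.94,"tz": -0.5,"rx": 0,"ry": 0,"rz": 0,"grip": 1},{"tx": 0,"ty": 0,"tz": -1,"rx": 0,"ry": 0,"rz": 0,"grip": 1},{"tx": 0,"ty": 0,"tz": -1,"rx": 0,"ry": 0,"rz": 0,"grip": 1},{"tx": 0,"ty": 0,"tz": 0,"rx": 0,"ry": 0,"rz": 0,"grip": 1},{"tx": 0,"ty": 0,"tz": 0,"rx": 0,"ry": 0,"rz": 0,"grip": 1},{"tx": 0,"ty": 0,"tz": 0,"rx": 0,"ry": 0,"rz": 0,"grip": 1}]'

```text
clock: 34.95
tcp_pos: [0.5222, 0.1075, 0.1417]
orientation: [-3.139, 0.115, -0.003]
contact_force: [0.2, 0.3, -2.0]
grip_width: 0.0294
```

```bash

python3 -c "
from h import *
pose();f=grab('wrist','w18');pose();placed(f);L=held(f);fitboard(f,[521.6,106.4,np.radians(-4.1)],'d18',th=25,pls=[3,4,5])
for v in (168,186,216,222): print(v,[L[v,u].round(1).tolist() for u in (232,280,328)])
"
```

```text
t 34.95 tcp [0.5222 0.1075 0.1417] jaw yaw 85.79 tilt [ 0.002  0.    -1.   ] F [ 0.2  0.3 -2. ] w 0.0294 q7 -2.09
t 35.00 tcp [0.5221 0.1076 0.1416] jaw yaw 85.80 tilt [ 0.002  0.    -1.   ] F [-0.4 -1.1 -1.9] w 0.0291 q7 -2.09
lid [598.2 145.4] [50.4 29.5] yaw 85.8 ztop 0.0950 3644
body [598.1 145.2] [83.9 55.3] yaw 85.8 ztop 0.0720 9350
lid [591.7  55.9] [50.2 29.5] yaw 85.8 ztop 0.0951 3646
body [591.6  55.9] [83.9 55.3] yaw 85.8 ztop 0.0721 9366
body [536.2 -28.9] [29.  28.9] yaw -45.1 ztop 0.0725 1160
lidtop 9628 x -23.0..25.0 y -25.6..26.5 z med -58.1
bodytop 7324 x -37.5..41.9 y -26.9..27.6 z med -34.2
board place4 520.8 106.8 yaw -4.08 n 1223 of 3599 rms 1.13
  place 1 [591.4  56.7]
  place 2 [597.8 146.4]
  place 3 [516.5  47. ]
  place 4 [520.8 106.8]
  place 5 [525.1 166.7]
  ring [531.5 256.4]
168 [[41.9, -22.8, -23.0], [41.8, -0.2, -22.4], [41.7, 22.6, -21.5]]
186 [[35.7, -21.3, -35.0], [35.5, -0.1, -34.2], [35.6, 21.1, -34.3]]
216 [[21.8, -21.9, -34.5], [25.0, -0.1, -45.2], [21.6, 21.7, -33.9]]
222 [[18.7, -22.1, -34.0], [24.6, -0.1, -52.5], [18.3, 22.0, -32.6]]
```

View pics/d18.png

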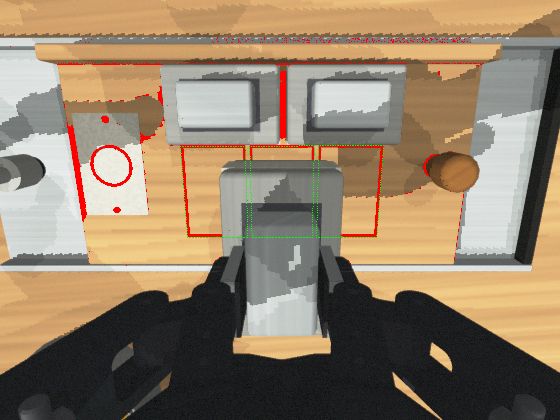

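Request:
drive_tool --commands '[{"tx": -0.05,"ty": -0.04,"tz": -1,"rx": 0,"ry": 0,"rz": 0,"grip": 1},{"tx": 0,"ty": 0,"tz": -1,"rx": 0,"ry": 0,"rz": 0,"grip": 1},{"tx": 0,"ty": 0,"tz": -1,"rx": 0,"ry": 0,"rz": 0,"grip": 1},{"tx": 0,"ty": 0,"tz": -1,"rx": 0,"ry": 0,"rz": 0,"grip": 1},{"tx": 0,"ty": 0,"tz": -0.6,"rx": 0,"ry": 0,"rz": 0,"grip": 1},{"tx": 0,"ty": 0,"tz": -0.4,"rx": 0,"ry": 0,"rz": 0,"grip": 1},{"tx": 0,"ty": 0,"tz": -0.1,"rx": 0,"ry": 0,"rz": 0,"grip": 1},{"tx": 0,"ty": 0,"tz": 0,"rx": 0,"ry": 0,"rz": 0,"grip": 1},{"tx": 0,"ty": 0,"tz": 0,"rx": 0,"ry": 0,"rz": 0,"grip": 1}]'

```text
clock: 36.12
tcp_pos: [0.5209, 0.1069, 0.0392]
orientation: [-3.139, 0.115, -0.002]
contact_force: [0.2, 0.1, -2.1]
grip_width: 0.0288
```

```bash

python3 -c "
from h import *
pose()
"
```

```text
t 36.12 tcp [0.5209 0.1069 0.0392] jaw yaw 85.81 tilt [ 0.001  0.    -1.   ] F [ 0.2  0.1 -2.1] w 0.0288 q7 -2.15
```

Request:
drive_tool --commands '[{"tx": 0,"ty": 0,"tz": -0.08,"rx": 0,"ry": 0,"rz": 0,"grip": 1},{"tx": 0,"ty": 0,"tz": 0,"rx": 0,"ry": 0,"rz": 0,"grip": 1}]'

```text
clock: 36.38
tcp_pos: [0.5208, 0.1069, 0.0374]
orientation: [-3.139, 0.115, -0.001]
contact_force: [0.7, 0.4, -1.1]
grip_width: 0.0296
```

```bash

python3 -c "
from h import *
pose()
"
```

```text
t 36.38 tcp [0.5208 0.1069 0.0374] jaw yaw 85.82 tilt [ 0.001  0.    -1.   ] F [ 0.7  0.4 -1.1] w 0.0296 q7 -2.15
```

Request:
drive_tool --commands '[{"tx": 0,"ty": 0,"tz": 0,"rx": 0,"ry": 0,"rz": 0,"grip": 0},{"tx": 0,"ty": 0,"tz": 0,"rx": 0,"ry": 0,"rz": 0,"grip": -0.1},{"tx": 0,"ty": 0,"tz": 0.3,"rx": 0,"ry": 0,"rz": 0,"grip": -0.2},{"tx": 0,"ty": 0,"tz": 0.8,"rx": 0,"ry": 0,"rz": 0,"grip": -0.2},{"tx": 0,"ty": 0,"tz": 1,"rx": 0,"ry": 0,"rz": 0,"grip": -0.4},{"tx": 0,"ty": 0,"tz": 1,"rx": 0,"ry": 0,"rz": 0,"grip": -0.4},{"tx": 0,"ty": 0,"tz": 1,"rx": 0,"ry": 0,"rz": 0,"grip": -0.4},{"tx": -0.5,"ty": 0,"tz": 1,"rx": 0,"ry": 0,"rz": 0,"grip": -0.4},{"tx": -1,"ty": -0.5,"tz": 1,"rx": 0,"ry": 0,"rz": 0,"grip": -0.4},{"tx": -1,"ty": -0.5,"tz": 1,"rx": 0,"ry": 0,"rz": 0,"grip": -0.4}]'

```text
clock: 37.62
tcp_pos: [0.47, 0.0868, 0.1809]
orientation: [-3.139, 0.114, -0.002]
contact_force: [0.4, -0.1, 0.4]
grip_width: 0.0594
```

Request:
drive_tool --commands '[{"tx": 0,"ty": 0,"tz": 0,"rx": 0,"ry": 0,"rz": 0,"grip": -0.4},{"tx": 0,"ty": 0,"tz": 0,"rx": 0,"ry": 0,"rz": 0,"grip": -0.4},{"tx": 0,"ty": 0,"tz": 0,"rx": 0,"ry": 0,"rz": 0,"grip": -0.4}]'

```text
clock: 38.0
tcp_pos: [0.4707, 0.0872, 0.1786]
orientation: [-3.139, 0.114, 0.001]
contact_force: [-0.2, 0.3, -0.1]
grip_width: 0.0595
```

```bash

python3 -c "
from h import *
pose();f=grab('wrist','w19');pose();placed(f);fitboard(f,[521.6,106.4,np.radians(-4.1)],'d19',th=25,pls=[3,5])
P=cloud(f)
m=(P[...,2]>.15)&(P[...,2]<.23)&(P[...,1]>.2);print(m.sum(),P[m].mean(0) if m.any() else '')
"
```

```text
t 38.00 tcp [0.4707 0.0872 0.1786] jaw yaw 85.84 tilt [-0.001  0.    -1.   ] F [-0.2  0.3 -0.1] w 0.0595 q7 -2.03
t 38.05 tcp [0.4705 0.0871 0.1785] jaw yaw 85.84 tilt [-0.001  0.    -1.   ] F [ 0.2  0.1 -0.2] w 0.0598 q7 -2.03
lid [598.  145.2] [50.3 30.5] yaw 86.2 ztop 0.0949 3233
body [597.5 145.3] [84.1 55.6] yaw 86.0 ztop 0.0722 8221
lid [591.5  55.9] [50.2 30.6] yaw 85.8 ztop 0.0950 3196
body [591.2  56. ] [83.9 55.7] yaw 85.8 ztop 0.0721 8226
lid [520.7 106.9] [49.7 30.1] yaw -4.5 ztop 0.0950 2540
body [520.7 106.9] [83.6 55.7] yaw -4.0 ztop 0.0719 6685
body [535.7 -29.1] [28.8 28.5] yaw 9.9 ztop 0.0726 1019
board place4 521.3 106.3 yaw -4.11 n 1167 of 3187 rms 1.23
  place 1 [591.9  56.2]
  place 2 [598.4 145.9]
  place 3 [517.   46.5]
  place 4 [521.3 106.3]
  place 5 [525.6 166.2]
  ring [532.1 256. ]
0
```

View pics/d19.png

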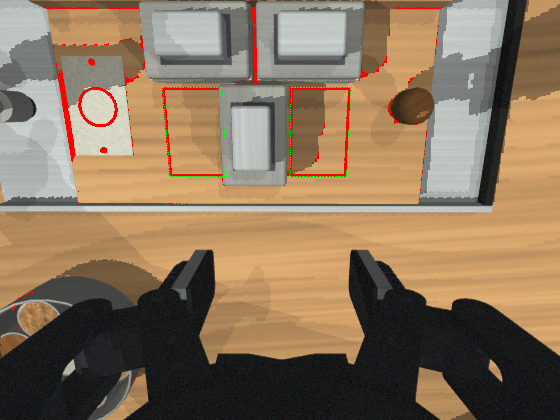

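All three tins sit within about 1 mm of their outlines. Next I measure the stamp from above.

Request:
drive_tool --commands '[{"tx": 0.1,"ty": 0,"tz": 1,"rx": 0,"ry": 0,"rz": 0,"grip": -0.4},{"tx": 0.1,"ty": 0.5,"tz": 1,"rx": 0,"ry": 0,"rz": 0,"grip": -0.4},{"tx": 0.1,"ty": 1,"tz": 1,"rx": 0,"ry": 0,"rz": 0,"grip": -0.4},{"tx": 0.1,"ty": 1,"tz": 1,"rx": 0,"ry": 0,"rz": 0,"grip": -0.4},{"tx": 0.1,"ty": 1,"tz": 0,"rx": 0,"ry": 0,"rz": 0,"grip": -0.4},{"tx": 0.2,"ty": 1,"tz": 0,"rx": 0,"ry": 0,"rz": 0,"grip": -0.4},{"tx": 0.2,"ty": 1,"tz": 0,"rx": 0,"ry": 0,"rz": 0,"grip": -0.4},{"tx": 0.2,"ty": 1,"tz": 0,"rx": 0,"ry": 0,"rz": 0,"grip": -0.4},{"tx": 0.2,"ty": 1,"tz": 0,"rx": 0,"ry": 0,"rz": 0,"grip": -0.4},{"tx": 0.2,"ty": 1,"tz": 0,"rx": 0,"ry": 0,"rz": 0,"grip": -0.4}]'

```text
clock: 39.3
tcp_pos: [0.5007, 0.2579, 0.2587]
orientation: [3.139, -0.115, -0.001]
contact_force: [0.0, -0.6, 0.5]
grip_width: 0.06
```

Request:
drive_tool --commands '[{"tx": 0,"ty": 0.5,"tz": 0,"rx": 0,"ry": 0,"rz": 0,"grip": -0.4},{"tx": 0,"ty": 0.5,"tz": 0,"rx": 0,"ry": 0,"rz": 0,"grip": -0.4},{"tx": 0,"ty": 0,"tz": 0,"rx": 0,"ry": 0,"rz": 0,"grip": -0.4},{"tx": 0,"ty": 0,"tz": 0,"rx": 0,"ry": 0,"rz": 0,"grip": -0.4}]'

```text
clock: 39.8
tcp_pos: [0.5006, 0.2761, 0.2591]
orientation: [3.139, -0.116, 0.0]
contact_force: [0.9, 0.5, 0.3]
grip_width: 0.0597
```

```bash

python3 -c "
from h import *
pose();f=grab('wrist','w20');pose();P=cloud(f)
g=grab('top','t20');tins('top')
m=(P[...,2]>.19)&(P[...,2]<.225)&(P[...,1]>.2)
print(m.sum(),P[m].mean(0))
k,l,s,c=cv2.connectedComponentsWithStats(m.astype(np.uint8))
for i in range(1,k):
  if s[i,4]>50:
    q=P[l==i];t=q[q[:,2]>np.percentile(q[:,2],60)-.002];print(c[i],s[i],q[:,2].max(),cv2.minEnclosingCircle((q[:,:2]*1000).astype(np.float32)),cv2.minAreaRect((q[:,:2]*1000).astype(np.float32)))
"
```

```text
t 39.80 tcp [0.5006 0.2761 0.2591] jaw yaw 85.78 tilt [ 0.    -0.001 -1.   ] F [0.9 0.5 0.3] w 0.0597 q7 -2.38
t 39.85 tcp [0.5007 0.276  0.2591] jaw yaw 85.76 tilt [ 0. -0. -1.] F [-0.4 -0.4  0.7] w 0.0599 q7 -2.38
2389 [0.56102157 0.31155762 0.2053075 ]
[221.80242779 127.54164923] [ 195  100   55   56 2389] 0.20867753228340002 ((560.6595458984375, 312.4458923339844), 18.92869758605957) ((560.6941528320312, 312.0994567871094), (37.00425720214844, 36.73320007324219), 40.51931381225586)
```

View pics/w20.png

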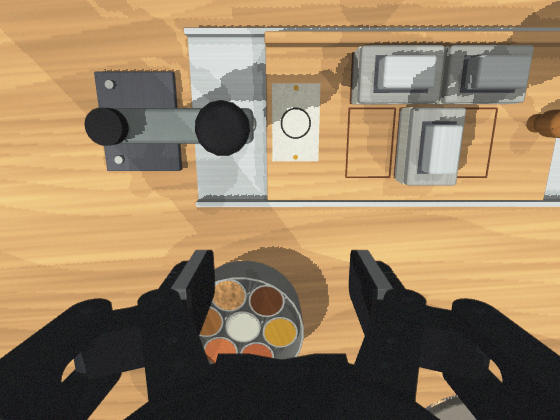

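View pics/t20.png

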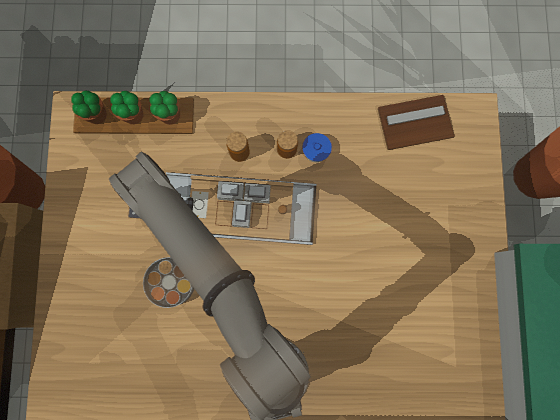

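```bash
cat >> h.py <<'E'
def ring(f,near=(0.56,0.257),rad=0.03,zb=0.0262):
    P=cloud(f);g=cv2.cvtColor(f['frame'],cv2.COLOR_BGR2GRAY)
    d=np.hypot(P[...,0]-near[0],P[...,1]-near[1])
    m=(d<rad)&(abs(P[...,2]-zb)<.006)&(g<85)
    k,l,s,c=cv2.connectedComponentsWithStats(m.astype(np.uint8),connectivity=8)
    for i in range(1,k):
        if s[i,4]<25: continue
        v,u=np.nonzero(l==i);Q=rays_to_plane(f,np.c_[u,v].astype(float),zb)[:,:2]*1000
        A=np.c_[2*Q,np.ones(len(Q))];b=(Q**2).sum(1);x=np.linalg.lstsq(A,b,rcond=None)[0]
        print('ring',len(Q),x[:2].round(1),'r %.1f'%np.sqrt(x[2]+x[0]**2+x[1]**2), 'px',c[i].round(0))
E
python3 -c "
from h import *
f=grab('wrist');ring(f);placed(f);fitboard(f,[521.6,106.4,np.radians(-4.1)],'d21',th=25,pls=[3,5])
"
```

```text
ring 50 [556.5 254.8] r 16.9 px [291. 113.]
lid [594.6 100.7] [140.1  29.7] yaw 85.8 ztop 0.0951 3489
body [594.9 100.8] [173.6  55.2] yaw 85.8 ztop 0.0725 9426
lid [520.6 107.4] [48.6 30.5] yaw -4.1 ztop 0.0951 1483
body [520.7 107. ] [83.9 56.8] yaw -4.2 ztop 0.0726 4047
body [534.5 -19.3] [26.8  9.8] yaw 7.1 ztop 0.0709 194
board place4 522.2 107.4 yaw -4.10 n 745 of 2613 rms 1.12
  place 1 [592.8  57.2]
  place 2 [599.2 147. ]
  place 3 [517.9  47.5]
  place 4 [522.2 107.4]
  place 5 [526.5 167.2]
  ring [532.9 257. ]
```

```bash
sed -i "s/(g<85)/(g<cv2.medianBlur(g,21).astype(int)-50)/; s/s\[i,4\]<25/s[i,4]<15/" h.py
python3 -c "
from h import *
f=grab('wrist');ring(f,near=(.557,.255),rad=.022)
cv2.imwrite('pics/r21.png',cv2.resize(f['frame'][70:180,170:340],None,fx=4,fy=4,interpolation=cv2.INTER_NEAREST))
"
```

```text
ring 174 [556.5 254.6] r 17.1 px [296. 124.]
```

View pics/r21.png

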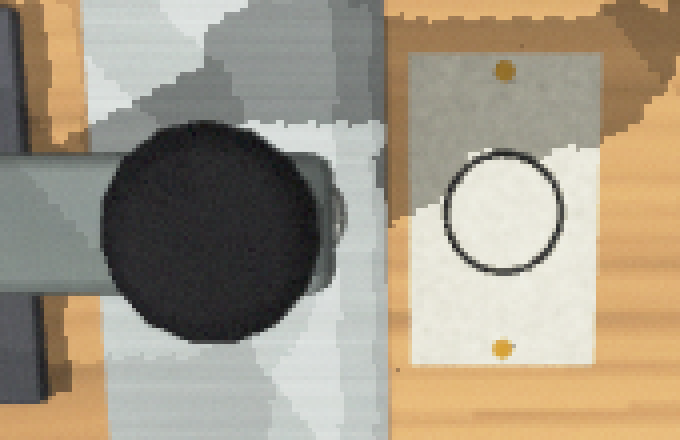

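The ring is at (556.5, 254.6) and the plunger axis at (560.7, 312.2), so the board must slide 57.7 mm along its y axis; the perpendicular residual is only 0.1 mm. Next I go to the board knob.

Request:
drive_tool --commands '[{"tx": 0.11,"ty": -0.95,"tz": -0.2,"rx": 0,"ry": 0,"rz": 0,"grip": -0.4},{"tx": 0.11,"ty": -0.95,"tz": -0.2,"rx": 0,"ry": 0,"rz": 0,"grip": -0.4},{"tx": 0.11,"ty": -0.95,"tz": -0.2,"rx": 0,"ry": 0,"rz": 0,"grip": -0.4},{"tx": 0.11,"ty": -0.95,"tz": -0.2,"rx": 0,"ry": 0,"rz": 0,"grip": -0.4},{"tx": 0.11,"ty": -0.95,"tz": -0.2,"rx": 0,"ry": 0,"rz": 0,"grip": -0.4},{"tx": 0.11,"ty": -0.95,"tz": -0.2,"rx": 0,"ry": 0,"rz": 0,"grip": -0.4},{"tx": 0.11,"ty": -0.95,"tz": -0.2,"rx": 0,"ry": 0,"rz": 0,"grip": -0.4},{"tx": 0.11,"ty": -0.95,"tz": -0.2,"rx": 0,"ry": 0,"rz": 0,"grip": -0.4},{"tx": 0.11,"ty": -0.95,"tz": -0.2,"rx": 0,"ry": 0,"rz": 0,"grip": -0.4},{"tx": 0.11,"ty": -0.95,"tz": -0.2,"rx": 0,"ry": 0,"rz": 0,"grip": -0.4}]'

```text
clock: 41.3
tcp_pos: [0.5226, 0.0856, 0.2188]
orientation: [-3.139, 0.115, -0.0]
contact_force: [0.1, 0.7, -0.2]
grip_width: 0.06
```

Request:
drive_tool --commands '[{"tx": 0.11,"ty": -0.95,"tz": -0.2,"rx": 0,"ry": 0,"rz": 0,"grip": -0.4},{"tx": 0.11,"ty": -0.95,"tz": -0.2,"rx": 0,"ry": 0,"rz": 0,"grip": -0.4},{"tx": 0.11,"ty": -0.95,"tz": -0.2,"rx": 0,"ry": 0,"rz": 0,"grip": -0.4},{"tx": 0.11,"ty": -0.95,"tz": -0.2,"rx": 0,"ry": 0,"rz": 0,"grip": -0.4},{"tx": 0.11,"ty": -0.95,"tz": -0.4,"rx": 0,"ry": 0,"rz": 0,"grip": -0.4},{"tx": 0.11,"ty": -0.95,"tz": -0.4,"rx": 0,"ry": 0,"rz": 0,"grip": -0.4},{"tx": 0,"ty": 0,"tz": -1,"rx": 0,"ry": 0,"rz": 0,"grip": -0.4},{"tx": 0,"ty": 0,"tz": -1,"rx": 0,"ry": 0,"rz": 0,"grip": -0.4},{"tx": 0,"ty": 0,"tz": 0,"rx": 0,"ry": 0,"rz": 0,"grip": -0.4},{"tx": 0,"ty": 0,"tz": 0,"rx": 0,"ry": 0,"rz": 0,"grip": -0.4}]'

```text
clock: 42.55
tcp_pos: [0.5361, -0.0274, 0.1476]
orientation: [-3.139, 0.115, -0.001]
contact_force: [0.1, 0.6, 0.2]
grip_width: 0.0598
```

```bash
cat >> h.py <<'E'
def knob(f,near):
    P=cloud(f);m=(np.hypot(P[...,0]-near[0],P[...,1]-near[1])<.03)&(P[...,2]>.066)&(P[...,2]<.08)
    q=P[m];print('knob',m.sum(),q.mean(0).round(4),cv2.minEnclosingCircle((q[:,:2]*1000).astype(np.float32)))
E
python3 -c "
from h import *
pose();f=grab('wrist','w22');pose();placed(f);knob(f,(.536,-.029))
"
```

```text
t 42.55 tcp [ 0.5361 -0.0274  0.1476] jaw yaw 85.82 tilt [ 0.001  0.    -1.   ] F [0.1 0.6 0.2] w 0.0598 q7 -1.81
t 42.60 tcp [ 0.5364 -0.0273  0.1479] jaw yaw 85.82 tilt [ 0.001  0.    -1.   ] F [-0.2  1.3  0.1] w 0.0599 q7 -1.81
lid [594.3  97.6] [134.2  30. ] yaw 85.9 ztop 0.0949 6064
body [594.7  99.2] [171.4  54.9] yaw 85.8 ztop 0.0722 15971
lid [521.1 106.2] [49.3 29.9] yaw -4.3 ztop 0.0949 2657
body [520.6 106.2] [83.7 56.2] yaw -4.3 ztop 0.0734 6892
body [535.9 -29.6] [29.4 27.8] yaw -4.8 ztop 0.0724 1021
knob 1044 [ 0.537  -0.0296  0.072 ] ((535.8938598632812, -29.387784957885742), 14.734345436096191)
```

View pics/w22.png

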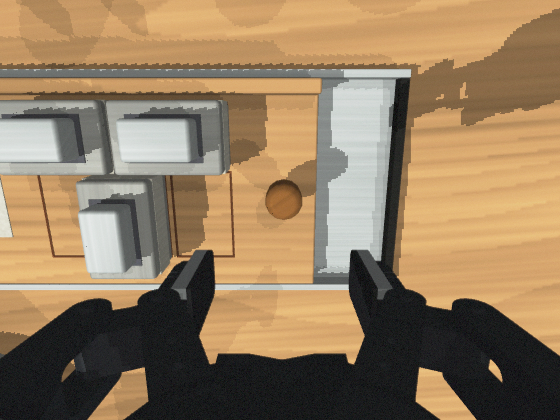

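Request:
drive_tool --commands '[{"tx": 0,"ty": -0.1,"tz": -1,"rx": 0,"ry": 0,"rz": 0,"grip": -0.4},{"tx": 0,"ty": 0,"tz": -1,"rx": 0,"ry": 0,"rz": 0,"grip": -0.4},{"tx": 0,"ty": 0,"tz": -1,"rx": 0,"ry": 0,"rz": 0,"grip": -0.4},{"tx": 0,"ty": 0,"tz": -1,"rx": 0,"ry": 0,"rz": 0,"grip": -0.4},{"tx": 0,"ty": 0,"tz": -1,"rx": 0,"ry": 0,"rz": 0,"grip": -0.4},{"tx": 0,"ty": 0,"tz": -1,"rx": 0,"ry": 0,"rz": 0,"grip": -0.4},{"tx": 0,"ty": 0,"tz": -0.8,"rx": 0,"ry": 0,"rz": 0,"grip": -0.4},{"tx": 0,"ty": 0,"tz": -0.4,"rx": 0,"ry": 0,"rz": 0,"grip": -0.4},{"tx": 0,"ty": 0,"tz": 0,"rx": 0,"ry": 0,"rz": 0,"grip": -0.4}]'

```text
clock: 43.72
tcp_pos: [0.5357, -0.0292, 0.003]
orientation: [3.139, -0.115, -0.001]
contact_force: [0.3, -0.0, 0.8]
grip_width: 0.0602
```

```bash

python3 -c "
from h import *
pose();f=grab('wrist','w23');pose();knob(f,(.536,-.029))
"
```

```text
t 43.73 tcp [ 0.5357 -0.0292  0.003 ] jaw yaw 85.82 tilt [-0. -0. -1.] F [ 0.3 -0.   0.8] w 0.0602 q7 -1.88
t 43.77 tcp [ 0.536  -0.0292  0.0034] jaw yaw 85.82 tilt [ 0. -0. -1.] F [ 0.1 -0.8  1.2] w 0.0600 q7 -1.88
knob 4694 [ 0.5384 -0.0275  0.0719] ((536.4224243164062, -21.354106903076172), 22.61514663696289)
```

View pics/w23.png

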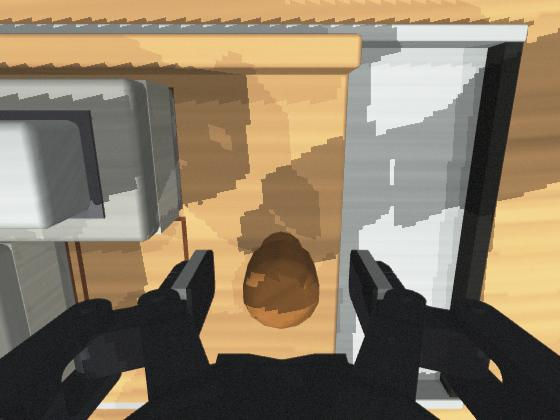

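Knob centred between the jaws; grip it.

Request:
drive_tool --commands '[{"tx": 0,"ty": 0,"tz": 0,"rx": 0,"ry": 0,"rz": 0,"grip": 1},{"tx": 0,"ty": 0,"tz": 0,"rx": 0,"ry": 0,"rz": 0,"grip": 1},{"tx": 0,"ty": 0,"tz": 0,"rx": 0,"ry": 0,"rz": 0,"grip": 1},{"tx": 0,"ty": 0,"tz": 0,"rx": 0,"ry": 0,"rz": 0,"grip": 1}]' --grip_force 40

```text
clock: 44.28
tcp_pos: [0.5362, -0.0291, 0.0039]
orientation: [-3.139, 0.115, -0.002]
contact_force: [-0.9, 0.0, 5.7]
grip_width: 0.0284
```

```bash

python3 -c "
from h import *
pose();f=grab('wrist','w23');placed(f)
"
```

```text
t 44.27 tcp [ 0.5362 -0.0291  0.0039] jaw yaw 85.81 tilt [ 0.001 -0.    -1.   ] F [-0.9  0.   5.7] w 0.0284 q7 -1.88
lid [589.7  36.3] [31.1 16.2] yaw -13.7 ztop 0.0947 5866
body [590.4  41.1] [55.9 55.8] yaw 85.4 ztop 0.0719 23369
body [529.4  78.1] [43.2  7.4] yaw -14.1 ztop 0.0700 1003
lid [536.8 -29.7] [104.   26.9] yaw 85.8 ztop 0.0988 10906
body [536.1 -29.8] [104.   29.5] yaw 86.8 ztop 0.0950 18380
```

Request:
drive_tool --commands '[{"tx": 0.007,"ty": 0.1,"tz": 0,"rx": 0,"ry": 0,"rz": 0,"grip": 1},{"tx": 0.014,"ty": 0.2,"tz": 0,"rx": 0,"ry": 0,"rz": 0,"grip": 1},{"tx": 0.02,"ty": 0.3,"tz": 0,"rx": 0,"ry": 0,"rz": 0,"grip": 1},{"tx": 0.022,"ty": 0.3,"tz": 0,"rx": 0,"ry": 0,"rz": 0,"grip": 1},{"tx": 0.022,"ty": 0.3,"tz": 0,"rx": 0,"ry": 0,"rz": 0,"grip": 1},{"tx": 0.022,"ty": 0.3,"tz": 0,"rx": 0,"ry": 0,"rz": 0,"grip": 1},{"tx": 0.022,"ty": 0.3,"tz": 0,"rx": 0,"ry": 0,"rz": 0,"grip": 1},{"tx": 0.022,"ty": 0.3,"tz": 0,"rx": 0,"ry": 0,"rz": 0,"grip": 1},{"tx": 0.022,"ty": 0.3,"tz": 0,"rx": 0,"ry": 0,"rz": 0,"grip": 1},{"tx": 0.02,"ty": 0.3,"tz": 0,"rx": 0,"ry": 0,"rz": 0,"grip": 1}]'

```text
clock: 45.58
tcp_pos: [0.5401, 0.024, 0.0039]
orientation: [3.138, -0.116, 0.002]
contact_force: [-1.7, -2.5, 6.9]
grip_width: 0.0287
```

Request:
drive_tool --commands '[{"tx": 0.008,"ty": 0.12,"tz": 0,"rx": 0,"ry": 0,"rz": 0,"grip": 1},{"tx": 0.004,"ty": 0.06,"tz": 0,"rx": 0,"ry": 0,"rz": 0,"grip": 1},{"tx": 0,"ty": 0,"tz": 0,"rx": 0,"ry": 0,"rz": 0,"grip": 1},{"tx": 0,"ty": 0,"tz": 0,"rx": 0,"ry": 0,"rz": 0,"grip": 1}]'

```text
clock: 46.08
tcp_pos: [0.5404, 0.0279, 0.0039]
orientation: [3.139, -0.115, 0.002]
contact_force: [-1.0, -1.4, 6.2]
grip_width: 0.0285
```

```bash

python3 -c "
from h import *
pose()
"
```

```text
t 46.08 tcp [0.5404 0.0279 0.0039] jaw yaw 85.79 tilt [ 0.001 -0.001 -1.   ] F [-1.  -1.4  6.2] w 0.0285 q7 -1.99
```

Request:
drive_tool --commands '[{"tx": 0,"ty": 0.03,"tz": 0,"rx": 0,"ry": 0,"rz": 0,"grip": 1},{"tx": 0,"ty": 0,"tz": 0,"rx": 0,"ry": 0,"rz": 0,"grip": 1},{"tx": 0,"ty": 0,"tz": 0,"rx": 0,"ry": 0,"rz": 0,"grip": 0.1},{"tx": 0,"ty": 0,"tz": 0,"rx": 0,"ry": 0,"rz": 0,"grip": -0.4},{"tx": 0,"ty": 0,"tz": 0,"rx": 0,"ry": 0,"rz": 0,"grip": -0.4},{"tx": 0,"ty": 0,"tz": 0,"rx": 0,"ry": 0,"rz": 0,"grip": -0.4},{"tx": 0,"ty": 0,"tz": 0.5,"rx": 0,"ry": 0,"rz": 0,"grip": -0.4},{"tx": 0,"ty": 0,"tz": 1,"rx": 0,"ry": 0,"rz": 0,"grip": -0.4},{"tx": 0,"ty": 0,"tz": 1,"rx": 0,"ry": 0,"rz": 0,"grip": -0.4},{"tx": 0,"ty": 0,"tz": 1,"rx": 0,"ry": 0,"rz": 0,"grip": -0.4}]'

```text
clock: 47.32
tcp_pos: [0.5399, 0.0291, 0.0744]
orientation: [-3.139, 0.114, -0.001]
contact_force: [0.0, 0.1, -0.2]
grip_width: 0.0598
```

Request:
drive_tool --commands '[{"tx": -0.5,"ty": 0,"tz": 1,"rx": 0,"ry": 0,"rz": 0,"grip": -0.4},{"tx": -0.5,"ty": 0,"tz": 1,"rx": 0,"ry": 0,"rz": 0,"grip": -0.4},{"tx": -0.5,"ty": 0,"tz": 1,"rx": 0,"ry": 0,"rz": 0,"grip": -0.4},{"tx": -0.5,"ty": 0.5,"tz": 1,"rx": 0,"ry": 0,"rz": 0,"grip": -0.4},{"tx": 0,"ty": 1,"tz": 1,"rx": 0,"ry": 0,"rz": 0,"grip": -0.4},{"tx": 0,"ty": 1,"tz": 1,"rx": 0,"ry": 0,"rz": 0,"grip": -0.4},{"tx": 0,"ty": 1,"tz": 1,"rx": 0,"ry": 0,"rz": 0,"grip": -0.4},{"tx": 0,"ty": 1,"tz": 1,"rx": 0,"ry": 0,"rz": 0,"grip": -0.4},{"tx": 0,"ty": 0,"tz": 0,"rx": 0,"ry": 0,"rz": 0,"grip": -0.4},{"tx": 0,"ty": 0,"tz": 0,"rx": 0,"ry": 0,"rz": 0,"grip": -0.4}]'

```text
clock: 48.58
tcp_pos: [0.4993, 0.1178, 0.2325]
orientation: [3.139, -0.116, -0.001]
contact_force: [-0.5, -0.7, 0.1]
grip_width: 0.0598
```

```bash

python3 -c "
from h import *
pose();f=grab('wrist','w24');pose();placed(f);fitboard(f,[525.6,163.8,np.radians(-4.1)],'d24',th=25,pls=[3,5])
g=grab('side');cv2.imwrite('pics/s24.png',cv2.resize(g['frame'][220:380,140:340],None,fx=4,fy=3.6,interpolation=cv2.INTER_CUBIC))
P=cloud(f);m=(P[...,2]>.195)&(P[...,2]<.22)&(P[...,1]>.25)
if m.sum()>50: print(cv2.minEnclosingCircle((P[m][:,:2]*1000).astype(np.float32)))
"
```

```text
t 48.58 tcp [0.4993 0.1178 0.2325] jaw yaw 85.78 tilt [-0.001 -0.001 -1.   ] F [-0.5 -0.7  0.1] w 0.0598 q7 -2.07
t 48.62 tcp [0.4992 0.1175 0.2322] jaw yaw 85.74 tilt [-0.001 -0.001 -1.   ] F [ 0.3  0.6 -0. ] w 0.0599 q7 -2.07
lid [602.2 202.3] [50.2 29.7] yaw 85.9 ztop 0.0949 2005
body [602.2 202.2] [84.2 55.3] yaw 85.8 ztop 0.0720 5358
lid [595.6 112.9] [50.1 29.6] yaw 85.9 ztop 0.0950 1995
body [595.7 112.9] [83.8 55.3] yaw 85.8 ztop 0.0719 5367
lid [525.1 163.8] [49.3 30.2] yaw -4.4 ztop 0.0950 1643
body [524.8 163.8] [82.2 56.1] yaw -4.2 ztop 0.0719 4470
body [539.9  27.9] [28.7 28.4] yaw 85.1 ztop 0.0724 681
board place4 525.7 163.3 yaw -4.09 n 883 of 2212 rms 1.19
  place 1 [596.3 113.2]
  place 2 [602.7 202.9]
  place 3 [521.5 103.5]
  place 4 [525.7 163.3]
  place 5 [530.  223.2]
  ring [536.4 312.9]
```

View pics/d24.png

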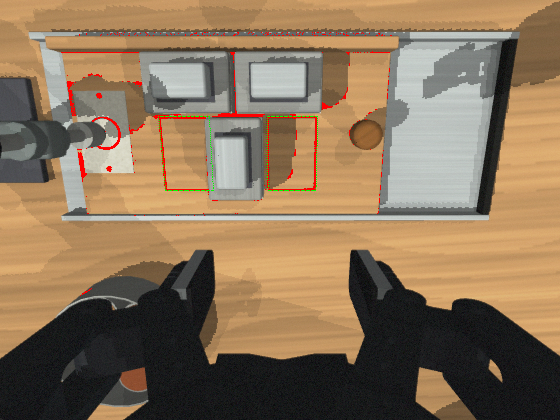

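View pics/s24.png

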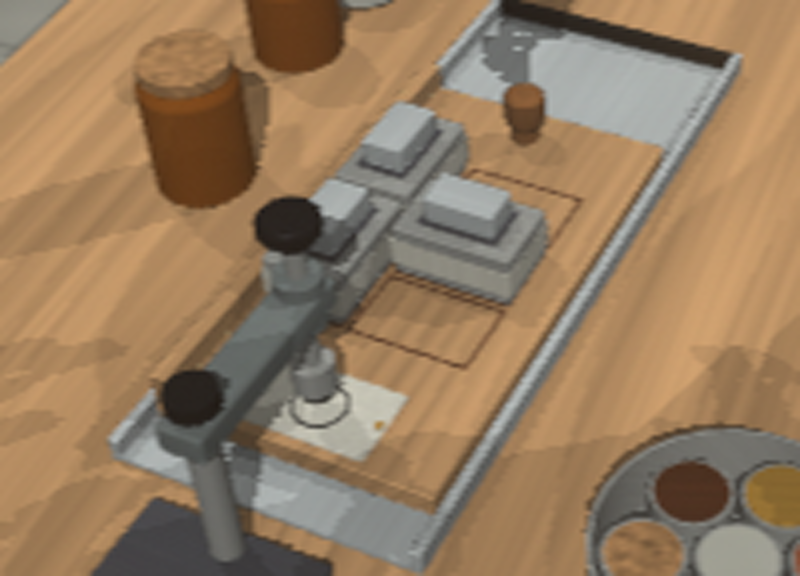

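```bash

python3 -c "
from h import *
g=grab('side');T=np.linalg.inv(np.array(g['T']))
def pr(p):
    c=T@np.r_[np.array(p)/1000,1];return np.array([c[0]/c[2]*g['fx']+g['cx'],c[1]/c[2]*g['fy']+g['cy']])
im=cv2.resize(g['frame'][300:350,190:260],None,fx=10,fy=10,interpolation=cv2.INTER_CUBIC)
def mk(p,col):
    u,v=pr(p);print(p,u.round(1),v.round(1));cv2.circle(im,(int((u-190+.5)*10),int((v-300+.5)*10)),5,col,-1)
mk((560.7,312.2,26.2),(0,0,255));mk((560.7,312.2,41),(0,255,0))
for a in np.linspace(0,6.283,60): 
    u,v=pr((560.7+17*np.cos(a),312.2+17*np.sin(a),26.2));cv2.circle(im,(int((u-190+.5)*10),int((v-300+.5)*10)),2,(0,0,255),-1)
    u,v=pr((560.7+10*np.cos(a),312.2+10*np.sin(a),41));cv2.circle(im,(int((u-190+.5)*10),int((v-300+.5)*10)),2,(0,255,0),-1)
cv2.imwrite('pics/s25.png',im)
"
```

```text
(560.7, 312.2, 26.2) 220.2 331.4
(560.7, 312.2, 41) 219.6 327.5
```

View pics/s25.png

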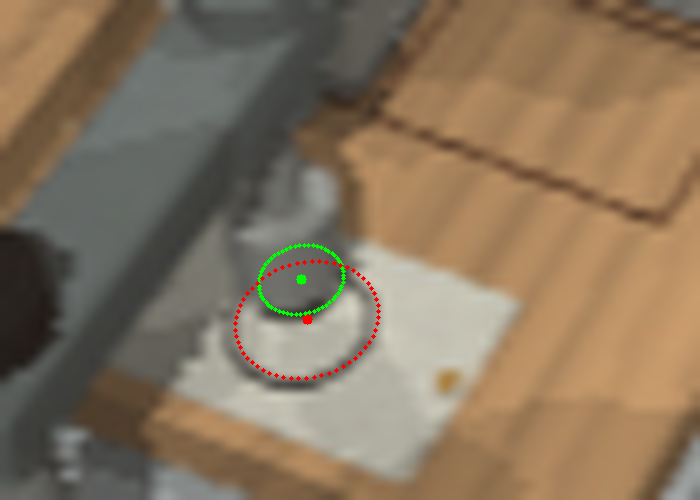

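```bash

python3 -c "
from h import *
fs=[grab('side')['frame'].astype(np.float32) for _ in range(4)]
f=np.mean(fs,0)
im=cv2.resize(f[305:345,195:255],None,fx=13,fy=13,interpolation=cv2.INTER_NEAREST)
cv2.imwrite('pics/s26.png',np.clip(im*1.3,0,255).astype(np.uint8))
"
```

```text
(no output)
```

View pics/s26.png

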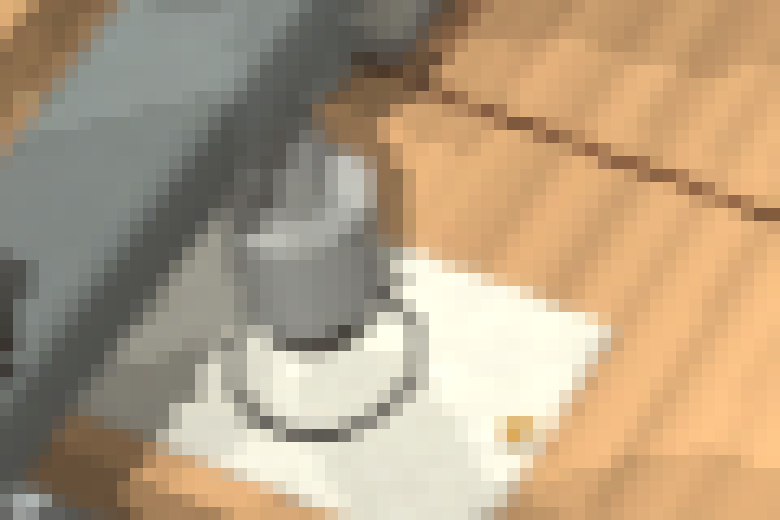

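Die and ring line up to within measurement error: the side view agrees to about 1 mm. Now I press the stamp with the gripper closed.

Request:
drive_tool --commands '[{"tx": 0.3,"ty": 0.97,"tz": 0.2,"rx": 0,"ry": 0,"rz": 0,"grip": 1},{"tx": 0.3,"ty": 0.97,"tz": 0,"rx": 0,"ry": 0,"rz": 0,"grip": 1},{"tx": 0.3,"ty": 0.97,"tz": 0,"rx": 0,"ry": 0,"rz": 0,"grip": 1},{"tx": 0.3,"ty": 0.97,"tz": 0,"rx": 0,"ry": 0,"rz": 0,"grip": 1},{"tx": 0.3,"ty": 0.97,"tz": 0,"rx": 0,"ry": 0,"rz": 0,"grip": 1},{"tx": 0.3,"ty": 0.97,"tz": 0,"rx": 0,"ry": 0,"rz": 0,"grip": 1},{"tx": 0.3,"ty": 0.97,"tz": 0,"rx": 0,"ry": 0,"rz": 0,"grip": 1},{"tx": 0.3,"ty": 0.97,"tz": 0,"rx": 0,"ry": 0,"rz": 0,"grip": 1},{"tx": 0.3,"ty": 0.97,"tz": 0,"rx": 0,"ry": 0,"rz": 0,"grip": 1},{"tx": 0.35,"ty": 0.98,"tz": 0,"rx": 0,"ry": 0,"rz": 0,"grip": 1}]'

```text
clock: 50.18
tcp_pos: [0.5612, 0.3145, 0.2371]
orientation: [3.139, -0.115, 0.0]
contact_force: [0.1, 0.0, -0.9]
grip_width: 0.0001
```

Request:
drive_tool --commands '[{"tx": 0,"ty": 0,"tz": -0.5,"rx": 0,"ry": 0,"rz": 0,"grip": 1},{"tx": 0,"ty": 0,"tz": -0.5,"rx": 0,"ry": 0,"rz": 0,"grip": 1},{"tx": 0,"ty": 0,"tz": -0.5,"rx": 0,"ry": 0,"rz": 0,"grip": 1},{"tx": 0,"ty": 0,"tz": 0,"rx": 0,"ry": 0,"rz": 0,"grip": 1},{"tx": 0,"ty": 0,"tz": 0,"rx": 0,"ry": 0,"rz": 0,"grip": 1}]'

```text
clock: 50.8
tcp_pos: [0.561, 0.3129, 0.2074]
orientation: [-3.139, 0.115, -0.001]
contact_force: [0.3, -0.2, -0.7]
grip_width: 0.0003
```

```bash

python3 -c "
from h import *
pose();f=grab('wrist','w27')
g=grab('side');cv2.imwrite('pics/s27.png',cv2.resize(g['frame'][220:380,140:340],None,fx=4,fy=3.6,interpolation=cv2.INTER_CUBIC))
P=cloud(f);m=(P[...,2]>.195)&(P[...,2]<.214)&(P[...,1]>.25)
if m.sum()>50: print(m.sum(),P[m].mean(0),cv2.minEnclosingCircle((P[m][:,:2]*1000).astype(np.float32)))
"
```

```text
t 50.80 tcp [0.561  0.3129 0.2074] jaw yaw 85.79 tilt [ 0.  0. -1.] F [ 0.3 -0.2 -0.7] w 0.0003 q7 -2.40
2638 [0.56559729 0.31224184 0.20507553] ((561.0576171875, 312.47686767578125), 18.84268569946289)
```

View pics/w27.png

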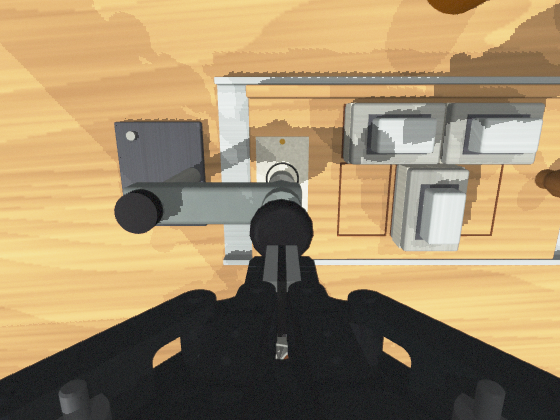

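View pics/s27.png

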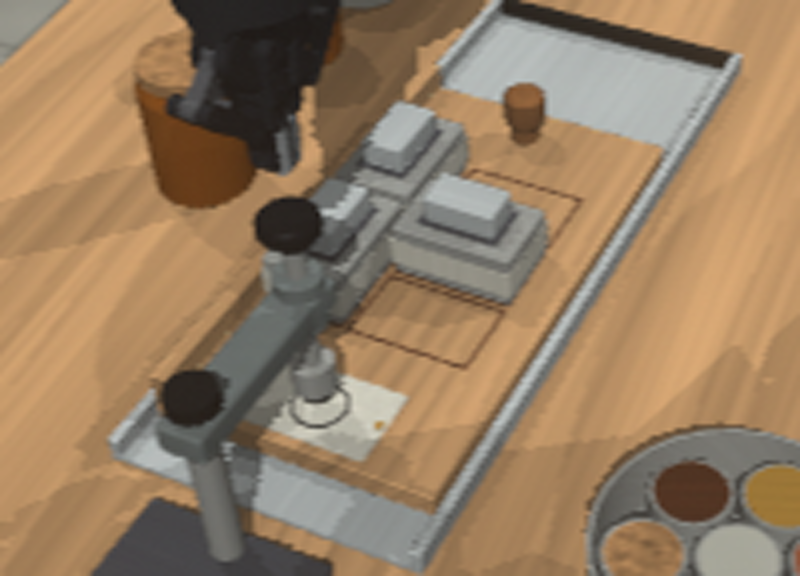

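Request:
drive_tool --commands '[{"tx": 0,"ty": -0.03,"tz": -0.5,"rx": 0,"ry": 0,"rz": 0,"grip": 1},{"tx": 0,"ty": 0,"tz": -0.5,"rx": 0,"ry": 0,"rz": 0,"grip": 1},{"tx": 0,"ty": 0,"tz": -0.5,"rx": 0,"ry": 0,"rz": 0,"grip": 1},{"tx": 0,"ty": 0,"tz": -0.2,"rx": 0,"ry": 0,"rz": 0,"grip": 1},{"tx": 0,"ty": 0,"tz": 0,"rx": 0,"ry": 0,"rz": 0,"grip": 1}]'

```text
clock: 51.52
tcp_pos: [0.5606, 0.3125, 0.1726]
orientation: [3.139, -0.115, -0.001]
contact_force: [0.2, 0.7, 0.4]
grip_width: -0.0002
```

```bash

python3 -c "
from h import *
pose();f=grab('wrist');P=cloud(f);m=(P[...,2]>.18)&(P[...,2]<.214)&(P[...,1]>.25);m[:, :]&=(np.arange(420)<255)[:,None]
print(m.sum(),P[m][:,2].max(),np.percentile(P[m][:,2],90))
"
```

```text
t 51.52 tcp [0.5606 0.3125 0.1726] jaw yaw 85.82 tilt [-0.001 -0.    -1.   ] F [0.2 0.7 0.4] w -0.0002 q7 -2.41
2086 0.208608738768841 0.20660170945223738
```

Request:
drive_tool --commands '[{"tx": 0,"ty": 0,"tz": -0.2,"rx": 0,"ry": 0,"rz": 0,"grip": 1},{"tx": 0,"ty": 0,"tz": -0.2,"rx": 0,"ry": 0,"rz": 0,"grip": 1},{"tx": 0,"ty": 0,"tz": -0.2,"rx": 0,"ry": 0,"rz": 0,"grip": 1},{"tx": 0,"ty": 0,"tz": 0,"rx": 0,"ry": 0,"rz": 0,"grip": 1}]'

```text
clock: 52.08
tcp_pos: [0.5611, 0.3128, 0.1613]
orientation: [-3.139, 0.115, -0.001]
contact_force: [-0.1, 0.1, 3.7]
grip_width: 0.0001
```

```bash
cat >> h.py <<'E'
def ptop():
    f=grab('wrist');P=cloud(f);m=(P[...,2]>.17)&(P[...,2]<.214)&(P[...,1]>.25)&(np.hypot(P[...,0]-.561,P[...,1]-.312)<.025);m&=(np.arange(420)<250)[:,None]
    print('ptop',m.sum(),np.percentile(P[m][:,2],[50,90]).round(4))
E
python3 -c "
from h import *
pose();ptop()
"
```

```text
t 52.08 tcp [0.5611 0.3128 0.1613] jaw yaw 85.81 tilt [ 0.001  0.    -1.   ] F [-0.1  0.1  3.7] w 0.0001 q7 -2.41
ptop 1770 [0.1982 0.2006]
```

Request:
drive_tool --commands '[{"tx": 0,"ty": 0,"tz": -0.2,"rx": 0,"ry": 0,"rz": 0,"grip": 1},{"tx": 0,"ty": 0,"tz": -0.2,"rx": 0,"ry": 0,"rz": 0,"grip": 1},{"tx": 0,"ty": 0,"tz": -0.15,"rx": 0,"ry": 0,"rz": 0,"grip": 1},{"tx": 0,"ty": 0,"tz": 0,"rx": 0,"ry": 0,"rz": 0,"grip": 1}]'

```text
clock: 52.62
tcp_pos: [0.5613, 0.313, 0.1526]
orientation: [-3.139, 0.115, -0.003]
contact_force: [-4.4, -2.9, 18.5]
grip_width: 0.0001
```

```bash
python3 -c "
from h import *
pose();ptop()
"
```

```text
t 52.62 tcp [0.5613 0.313  0.1526] jaw yaw 85.80 tilt [ 0.002  0.001 -1.   ] F [-4.4 -2.9 18.5] w 0.0001 q7 -2.42
ptop 1750 [0.1896 0.192 ]
```

Bottomed: 18.5 N against the 7 N spring maximum, and the knob top dropped about 15 mm. I'll lift straight up.

Request:
drive_tool --commands '[{"tx": 0,"ty": 0,"tz": 0,"rx": 0,"ry": 0,"rz": 0,"grip": 1},{"tx": 0,"ty": 0,"tz": 0.3,"rx": 0,"ry": 0,"rz": 0,"grip": 1},{"tx": 0,"ty": 0,"tz": 0.5,"rx": 0,"ry": 0,"rz": 0,"grip": 1},{"tx": 0,"ty": 0,"tz": 0.7,"rx": 0,"ry": 0,"rz": 0,"grip": 1},{"tx": 0,"ty": 0,"tz": 1,"rx": 0,"ry": 0,"rz": 0,"grip": 1},{"tx": 0,"ty": 0,"tz": 1,"rx": 0,"ry": 0,"rz": 0,"grip": 1},{"tx": 0,"ty": 0,"tz": 1,"rx": 0,"ry": 0,"rz": 0,"grip": 1},{"tx": 0,"ty": 0,"tz": 0,"rx": 0,"ry": 0,"rz": 0,"grip": 0.5}]'

```text
clock: 53.68
tcp_pos: [0.5616, 0.3133, 0.2424]
orientation: [-3.138, 0.115, -0.004]
contact_force: [-0.6, 0.9, 0.3]
grip_width: 0.0169
```

```bash
python3 -c "
from h import *
pose();ptop();f=grab('wrist','w30');placed(f)
g=grab('side');cv2.imwrite('pics/s30.png',cv2.resize(g['frame'][220:380,140:340],None,fx=4,fy=3.6,interpolation=cv2.INTER_CUBIC))
"
```

```text
t 53.67 tcp [0.5616 0.3133 0.2424] jaw yaw 85.81 tilt [ 0.003  0.002 -1.   ] F [-0.6  0.9  0.3] w 0.0169 q7 -2.39
ptop 2300 [0.2057 0.2068]
lid [598.9 158.2] [139.3  29. ] yaw 85.9 ztop 0.0952 3399
body [599.4 157.9] [173.1  55. ] yaw 85.9 ztop 0.0723 9156
lid [525.2 164.3] [50.2 30.3] yaw -3.8 ztop 0.0951 1474
body [525.4 164.1] [83.4 56.4] yaw -4.1 ztop 0.0728 3915
body [539.8  32.1] [27.9 23.3] yaw 5.2 ztop 0.0725 523
```

View pics/s30.png

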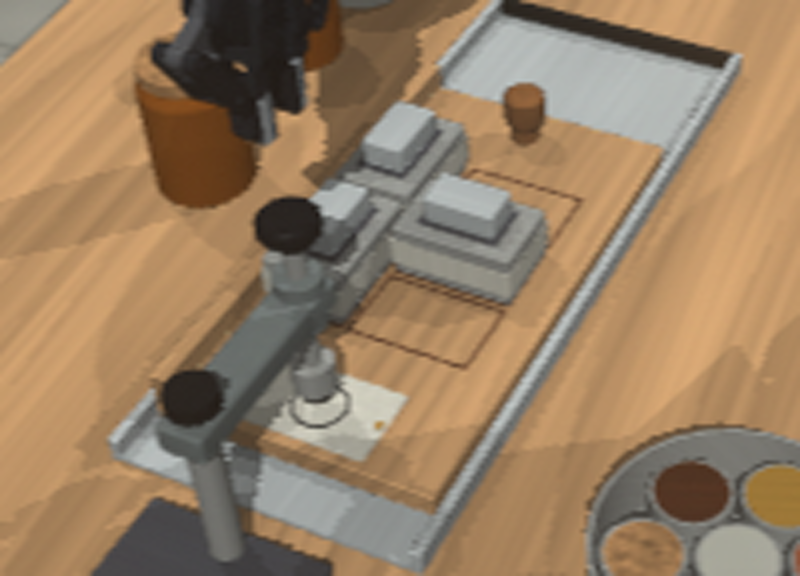

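The plunger sprang back (top at 0.207) and the tins are in order. Now I go back to the board knob at about (540, 28).

Request:
drive_tool --commands '[{"tx": -0.07,"ty": -0.95,"tz": 0,"rx": 0,"ry": 0,"rz": 0,"grip": -0.4},{"tx": -0.07,"ty": -0.95,"tz": 0,"rx": 0,"ry": 0,"rz": 0,"grip": -0.4},{"tx": -0.07,"ty": -0.95,"tz": 0,"rx": 0,"ry": 0,"rz": 0,"grip": -0.4},{"tx": -0.07,"ty": -0.95,"tz": 0,"rx": 0,"ry": 0,"rz": 0,"grip": -0.4},{"tx": -0.07,"ty": -0.95,"tz": -0.2,"rx": 0,"ry": 0,"rz": 0,"grip": -0.4},{"tx": -0.07,"ty": -0.95,"tz": -0.2,"rx": 0,"ry": 0,"rz": 0,"grip": -0.4},{"tx": -0.07,"ty": -0.95,"tz": -0.2,"rx": 0,"ry": 0,"rz": 0,"grip": -0.4},{"tx": -0.07,"ty": -0.95,"tz": -0.2,"rx": 0,"ry": 0,"rz": 0,"grip": -0.4},{"tx": -0.07,"ty": -0.95,"tz": -0.2,"rx": 0,"ry": 0,"rz": 0,"grip": -0.4},{"tx": -0.07,"ty": -0.95,"tz": -0.2,"rx": 0,"ry": 0,"rz": 0,"grip": -0.4}]'

```text
clock: 55.08
tcp_pos: [0.5467, 0.1213, 0.2158]
orientation: [3.139, -0.115, -0.0]
contact_force: [-0.6, -0.3, -0.2]
grip_width: 0.06
```

Request:
drive_tool --commands '[{"tx": -0.07,"ty": -0.95,"tz": -0.2,"rx": 0,"ry": 0,"rz": 0,"grip": -0.4},{"tx": -0.07,"ty": -0.95,"tz": -0.2,"rx": 0,"ry": 0,"rz": 0,"grip": -0.4},{"tx": -0.07,"ty": -0.95,"tz": -0.4,"rx": 0,"ry": 0,"rz": 0,"grip": -0.4},{"tx": -0.07,"ty": -0.95,"tz": -0.5,"rx": 0,"ry": 0,"rz": 0,"grip": -0.4},{"tx": -0.07,"ty": -0.95,"tz": -1,"rx": 0,"ry": 0,"rz": 0,"grip": -0.4},{"tx": 0,"ty": 0,"tz": -1,"rx": 0,"ry": 0,"rz": 0,"grip": -0.4},{"tx": 0,"ty": 0,"tz": 0,"rx": 0,"ry": 0,"rz": 0,"grip": -0.4},{"tx": 0,"ty": 0,"tz": 0,"rx": 0,"ry": 0,"rz": 0,"grip": -0.4}]'

```text
clock: 56.08
tcp_pos: [0.5401, 0.0278, 0.1505]
orientation: [-3.139, 0.114, -0.001]
contact_force: [-0.4, 0.2, -0.6]
grip_width: 0.0599
```

```bash
python3 -c "
from h import *
pose();f=grab('wrist','w31');pose();knob(f,(.540,.028))
"
```

```text
t 56.08 tcp [0.5401 0.0278 0.1505] jaw yaw 85.84 tilt [ 0.001  0.    -1.   ] F [-0.4  0.2 -0.6] w 0.0599 q7 -1.92
t 56.12 tcp [0.5404 0.0279 0.1508] jaw yaw 85.85 tilt [ 0.001  0.    -1.   ] F [-0.4  0.5  0.9] w 0.0600 q7 -1.92
knob 1040 [0.5412 0.0274 0.0718] ((539.9561767578125, 27.513469696044922), 14.89993667602539)
```

Aligned. I'll descend 147 mm and grip.

Request:
drive_tool --commands '[{"tx": 0,"ty": 0,"tz": -1,"rx": 0,"ry": 0,"rz": 0,"grip": -0.4},{"tx": 0,"ty": 0,"tz": -1,"rx": 0,"ry": 0,"rz": 0,"grip": -0.4},{"tx": 0,"ty": 0,"tz": -1,"rx": 0,"ry": 0,"rz": 0,"grip": -0.4},{"tx": 0,"ty": 0,"tz": -1,"rx": 0,"ry": 0,"rz": 0,"grip": -0.4},{"tx": 0,"ty": 0,"tz": -1,"rx": 0,"ry": 0,"rz": 0,"grip": -0.4},{"tx": 0,"ty": 0,"tz": -1,"rx": 0,"ry": 0,"rz": 0,"grip": -0.4},{"tx": 0,"ty": 0,"tz": -0.8,"rx": 0,"ry": 0,"rz": 0,"grip": -0.4},{"tx": 0,"ty": 0,"tz": -0.5,"rx": 0,"ry": 0,"rz": 0,"grip": -0.4},{"tx": 0,"ty": 0,"tz": 0,"rx": 0,"ry": 0,"rz": 0,"grip": -0.4}]'

```text
clock: 57.25
tcp_pos: [0.5396, 0.0276, 0.0038]
orientation: [3.139, -0.114, -0.001]
contact_force: [0.7, 0.2, 0.2]
grip_width: 0.0597
```

Request:
drive_tool --commands '[{"tx": 0,"ty": 0,"tz": 0,"rx": 0,"ry": 0,"rz": 0,"grip": 1},{"tx": 0,"ty": 0,"tz": 0,"rx": 0,"ry": 0,"rz": 0,"grip": 1},{"tx": 0,"ty": 0,"tz": 0,"rx": 0,"ry": 0,"rz": 0,"grip": 1},{"tx": 0,"ty": 0,"tz": 0,"rx": 0,"ry": 0,"rz": 0,"grip": 1}]' --grip_force 40

```text
clock: 57.75
tcp_pos: [0.5404, 0.0278, 0.005]
orientation: [-3.139, 0.115, -0.002]
contact_force: [-1.2, 0.6, 5.8]
grip_width: 0.0286
```

Request:
drive_tool --commands '[{"tx": -0.007,"ty": -0.1,"tz": 0,"rx": 0,"ry": 0,"rz": 0,"grip": 1},{"tx": -0.014,"ty": -0.2,"tz": 0,"rx": 0,"ry": 0,"rz": 0,"grip": 1},{"tx": -0.022,"ty": -0.3,"tz": 0,"rx": 0,"ry": 0,"rz": 0,"grip": 1},{"tx": -0.025,"ty": -0.35,"tz": 0,"rx": 0,"ry": 0,"rz": 0,"grip": 1},{"tx": -0.025,"ty": -0.35,"tz": 0,"rx": 0,"ry": 0,"rz": 0,"grip": 1},{"tx": -0.025,"ty": -0.35,"tz": 0,"rx": 0,"ry": 0,"rz": 0,"grip": 1},{"tx": -0.025,"ty": -0.35,"tz": 0,"rx": 0,"ry": 0,"rz": 0,"grip": 1},{"tx": -0.025,"ty": -0.35,"tz": 0,"rx": 0,"ry": 0,"rz": 0,"grip": 1},{"tx": -0.025,"ty": -0.35,"tz": 0,"rx": 0,"ry": 0,"rz": 0,"grip": 1},{"tx": -0.025,"ty": -0.35,"tz": 0,"rx": 0,"ry": 0,"rz": 0,"grip": 1}]'

```text
clock: 59.0
tcp_pos: [0.536, -0.0323, 0.005]
orientation: [-3.138, 0.113, -0.002]
contact_force: [-1.9, 3.3, 6.4]
grip_width: 0.0287
```

Request:
drive_tool --commands '[{"tx": -0.022,"ty": -0.3,"tz": 0,"rx": 0,"ry": 0,"rz": 0,"grip": 1},{"tx": -0.022,"ty": -0.3,"tz": 0,"rx": 0,"ry": 0,"rz": 0,"grip": 1},{"tx": -0.022,"ty": -0.3,"tz": 0,"rx": 0,"ry": 0,"rz": 0,"grip": 1},{"tx": -0.022,"ty": -0.3,"tz": 0,"rx": 0,"ry": 0,"rz": 0,"grip": 1},{"tx": -0.022,"ty": -0.3,"tz": 0,"rx": 0,"ry": 0,"rz": 0,"grip": 1},{"tx": -0.022,"ty": -0.3,"tz": 0,"rx": 0,"ry": 0,"rz": 0,"grip": 1},{"tx": -0.014,"ty": -0.2,"tz": 0,"rx": 0,"ry": 0,"rz": 0,"grip": 1},{"tx": -0.007,"ty": -0.1,"tz": 0,"rx": 0,"ry": 0,"rz": 0,"grip": 1}]'

```text
clock: 60.0
tcp_pos: [0.5329, -0.0747, 0.005]
orientation: [-3.139, 0.114, -0.002]
contact_force: [-1.1, 3.1, 7.4]
grip_width: 0.0286
```

```bash
python3 -c "
from h import *
pose();f=grab('wrist','w32');P=cloud(f)
g=grab('side');cv2.imwrite('pics/s32.png',cv2.resize(g['frame'][200:360,180:380],None,fx=4,fy=3.6,interpolation=cv2.INTER_CUBIC))
"
```

```text
t 60.00 tcp [ 0.5329 -0.0747  0.005 ] jaw yaw 85.83 tilt [ 0.001  0.001 -1.   ] F [-1.1  3.1  7.4] w 0.0286 q7 -1.81
```

View pics/w32.png

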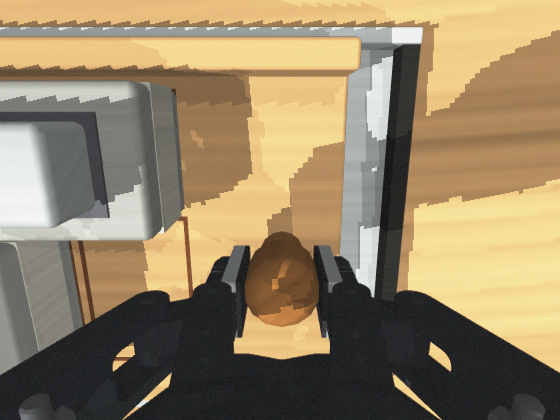

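Request:
drive_tool --commands '[{"tx": -0.014,"ty": -0.2,"tz": 0,"rx": 0,"ry": 0,"rz": 0,"grip": 1},{"tx": -0.014,"ty": -0.2,"tz": 0,"rx": 0,"ry": 0,"rz": 0,"grip": 1},{"tx": -0.014,"ty": -0.2,"tz": 0,"rx": 0,"ry": 0,"rz": 0,"grip": 1},{"tx": -0.014,"ty": -0.2,"tz": 0,"rx": 0,"ry": 0,"rz": 0,"grip": 1},{"tx": -0.007,"ty": -0.1,"tz": 0,"rx": 0,"ry": 0,"rz": 0,"grip": 1},{"tx": -0.007,"ty": -0.1,"tz": 0,"rx": 0,"ry": 0,"rz": 0,"grip": 1},{"tx": -0.007,"ty": -0.1,"tz": 0,"rx": 0,"ry": 0,"rz": 0,"grip": 1}]'

```text
clock: 60.98
tcp_pos: [0.5313, -0.0965, 0.005]
orientation: [-3.139, 0.114, -0.002]
contact_force: [-1.5, 2.3, 7.2]
grip_width: 0.0285
```

```bash
python3 -c "
from h import *
pose();f=grab('wrist','w33');P=cloud(f)
for v in (120,180): print(v,[(u,P[v,u].round(3).tolist()) for u in range(320,420,8)])
"
```

```text
t 60.98 tcp [ 0.5313 -0.0965  0.005 ] jaw yaw 85.85 tilt [ 0.001  0.001 -1.   ] F [-1.5  2.3  7.2] w 0.0285 q7 -1.77
120 [(320, [0.593, -0.119, 0.025]), (328, [0.593, -0.123, 0.026]), (336, [0.593, -0.127, 0.026]), (344, [0.593, -0.13, 0.024]), (352, [0.592, -0.136, 0.016]), (360, [0.592, -0.139, 0.017]), (368, [0.592, -0.143, 0.017]), (376, [0.591, -0.152, -0.001]), (384, [0.59, -0.156, 0.0]), (392, [0.59, -0.161, -0.001]), (400, [nan, nan, nan]), (408, [0.59, -0.169, -0.0]), (416, [0.589, -0.173, -0.001])]
180 [(320, [0.565, -0.118, 0.025]), (328, [0.565, -0.122, 0.026]), (336, [0.565, -0.126, 0.026]), (344, [0.56, -0.133, 0.005]), (352, [0.562, -0.135, 0.016]), (360, [0.562, -0.139, 0.018]), (368, [0.558, -0.148, -0.002]), (376, [0.558, -0.152, -0.001]), (384, [0.558, -0.156, -0.0]), (392, [0.557, -0.161, -0.001]), (400, [0.557, -0.166, -0.002]), (408, [0.557, -0.17, -0.0]), (416, [0.556, -0.175, -0.001])]
```

View pics/w33.png

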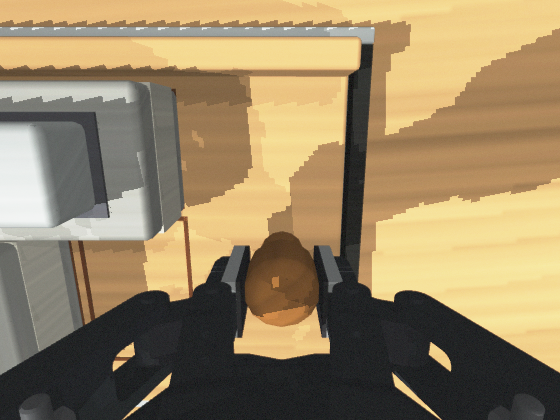

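Request:
drive_tool --commands '[{"tx": -0.004,"ty": -0.06,"tz": 0,"rx": 0,"ry": 0,"rz": 0,"grip": 1},{"tx": -0.004,"ty": -0.06,"tz": 0,"rx": 0,"ry": 0,"rz": 0,"grip": 1},{"tx": -0.004,"ty": -0.06,"tz": 0,"rx": 0,"ry": 0,"rz": 0,"grip": 1},{"tx": 0,"ty": 0,"tz": 0,"rx": 0,"ry": 0,"rz": 0,"grip": 1}]'

```text
clock: 61.52
tcp_pos: [0.5312, -0.0982, 0.005]
orientation: [-3.137, 0.112, -0.002]
contact_force: [-1.9, 8.0, 7.7]
grip_width: 0.0288
```

```bash
python3 -c "
from h import *
pose()"
```

```text
t 61.52 tcp [ 0.5312 -0.0982  0.005 ] jaw yaw 85.92 tilt [ 0.001  0.002 -1.   ] F [-1.9  8.   7.7] w 0.0288 q7 -1.76
```

Request:
drive_tool --commands '[{"tx": 0,"ty": -0.05,"tz": 0,"rx": 0,"ry": 0,"rz": 0,"grip": 1},{"tx": 0,"ty": 0,"tz": 0,"rx": 0,"ry": 0,"rz": 0,"grip": 1}]'

```text
clock: 61.78
tcp_pos: [0.5312, -0.0982, 0.005]
orientation: [-3.136, 0.11, -0.001]
contact_force: [-1.7, 9.2, 8.6]
grip_width: 0.0284
```

Request:
drive_tool --commands '[{"tx": 0,"ty": 0,"tz": 0,"rx": 0,"ry": 0,"rz": 0,"grip": 0.15},{"tx": 0,"ty": 0.05,"tz": 0,"rx": 0,"ry": 0,"rz": 0,"grip": -0.4},{"tx": 0,"ty": 0.05,"tz": 0,"rx": 0,"ry": 0,"rz": 0,"grip": -0.4},{"tx": 0,"ty": 0,"tz": 0,"rx": 0,"ry": 0,"rz": 0,"grip": -0.4},{"tx": 0,"ty": 0,"tz": 0.5,"rx": 0,"ry": 0,"rz": 0,"grip": -0.4},{"tx": 0,"ty": 0,"tz": 1,"rx": 0,"ry": 0,"rz": 0,"grip": -0.4},{"tx": 0,"ty": 0,"tz": 1,"rx": 0,"ry": 0,"rz": 0,"grip": -0.4},{"tx": 0,"ty": 0,"tz": 1,"rx": 0,"ry": 0,"rz": 0,"grip": -0.4},{"tx": -0.5,"ty": 0,"tz": 1,"rx": 0,"ry": 0,"rz": 0,"grip": -0.4},{"tx": -0.5,"ty": 0,"tz": 1,"rx": 0,"ry": 0,"rz": 0,"grip": -0.4}]'

```text
clock: 63.02
tcp_pos: [0.5104, -0.1001, 0.1154]
orientation: [3.139, -0.115, 0.001]
contact_force: [-0.1, -0.4, 0.2]
grip_width: 0.0601
```

Request:
drive_tool --commands '[{"tx": -0.5,"ty": 0,"tz": 1,"rx": 0,"ry": 0,"rz": 0,"grip": -0.4},{"tx": -0.5,"ty": 0,"tz": 1,"rx": 0,"ry": 0,"rz": 0,"grip": -0.4},{"tx": 0,"ty": 0,"tz": 1,"rx": 0,"ry": 0,"rz": 0,"grip": -0.4},{"tx": 0,"ty": 0,"tz": 0,"rx": 0,"ry": 0,"rz": 0,"grip": -0.4},{"tx": 0,"ty": 0,"tz": 0,"rx": 0,"ry": 0,"rz": 0,"grip": -0.4}]'

```text
clock: 63.65
tcp_pos: [0.4903, -0.1, 0.1737]
orientation: [3.139, -0.115, -0.001]
contact_force: [0.5, -0.0, -0.0]
grip_width: 0.0598
```

```bash
python3 -c "
from h import *
pose();f=grab('wrist','w34');pose();placed(f);fitboard(f,[516.5,37.3,np.radians(-4.1)],'d34',th=25,pls=[3,5])
ring(f,near=(.5475,.128),rad=.022)
grab('top','t34')
"
```

```text
t 63.65 tcp [ 0.4903 -0.1     0.1737] jaw yaw 85.82 tilt [-0. -0. -1.] F [ 0.5 -0.  -0. ] w 0.0598 q7 -1.65
t 63.70 tcp [ 0.49   -0.1     0.1734] jaw yaw 85.81 tilt [-0.001  0.    -1.   ] F [ 0.6 -0.3 -0.3] w 0.0597 q7 -1.65
lid [592.5  74.7] [49.6 29.7] yaw 85.9 ztop 0.0948 2904
body [592.7  75.4] [84.9 55.1] yaw 85.9 ztop 0.0722 7628
lid [586.  -14.2] [50.  29.7] yaw 85.9 ztop 0.0949 3002
body [586.3 -14.1] [83.8 55.1] yaw 85.9 ztop 0.0720 7720
lid [515.5  36.7] [49.7 30.5] yaw -4.7 ztop 0.0948 2468
body [515.1  36.8] [83.2 56.5] yaw -4.2 ztop 0.0727 6418
body [530.7 -99.1] [28.7 28.5] yaw -69.1 ztop 0.0724 952
board place4 516.2 36.6 yaw -4.08 n 1008 of 1688 rms 1.08
  place 1 [586.8 -13.6]
  place 2 [593.2  76.2]
  place 3 [511.9 -23.3]
  place 4 [516.2  36.6]
  place 5 [520.5  96.4]
  ring [526.9 186.2]
ring 116 [544.8 104.8] r 20.5 px [ 46. 141.]
```

View pics/d34.png

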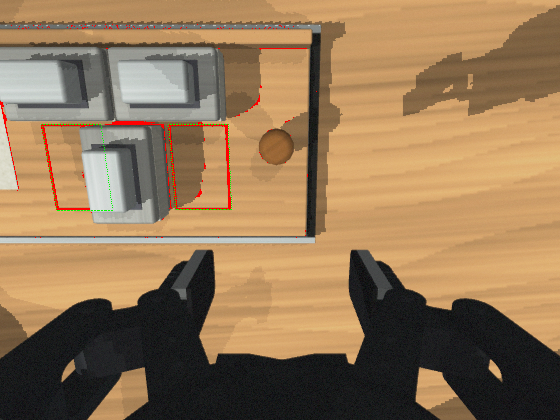

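View pics/t34.png

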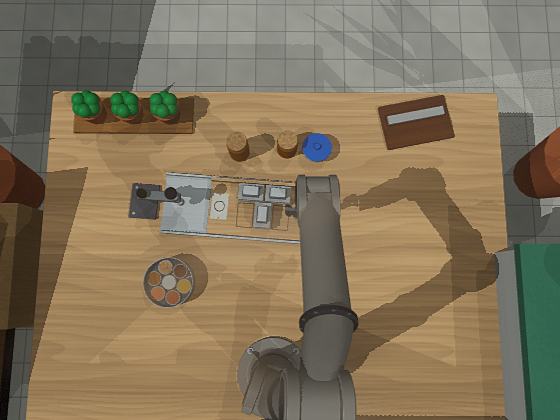

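```bash
python3 -c "
from h import *
g=grab('side','s35')
cv2.imwrite('pics/s35c.png',cv2.resize(g['frame'][180:380,140:390],None,fx=3,fy=3,interpolation=cv2.INTER_CUBIC))"
```

```text
(no output)
```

View pics/s35c.png

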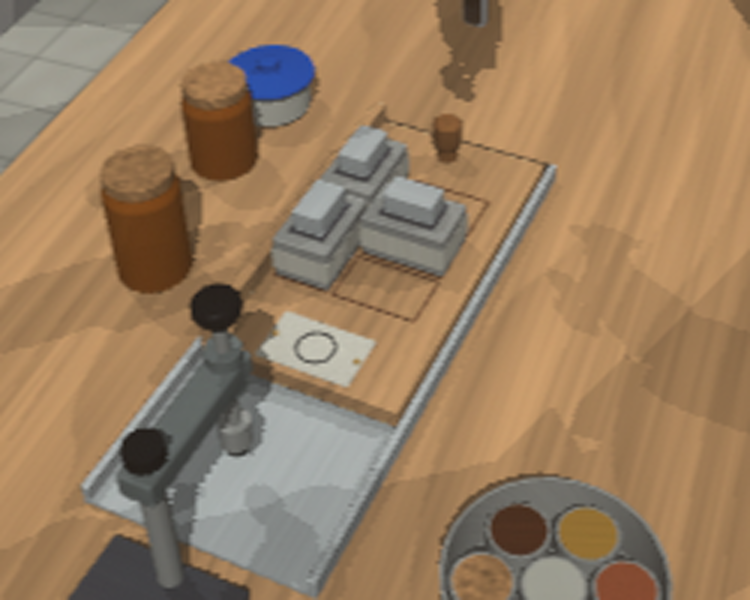

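The board is against its stop, the tins are in order, the plunger is up and the bystanders look unmoved. I'll hand it in.

```bash
python3 -c "
from h import *
print(workorder.hand_in());pose()"
```

```text
the job is handed in; nothing more can be done
None
the job is handed in; nothing more can be done
```

I packed the three tins on the counter onto the board, stamped the slip, slid the board back to its rest stop and handed the job in at about 64 s. Two tins fill the places along the lip, and the third is in the middle of the row of three.

**Tins:** The last wrist view, with the board back at rest, showed each tin within about 1 mm of its outline centre. They are upright and square to the board.

**Stamp:** I slid the loaded board about 57.5 mm to put the ring under the stamp, aligned to roughly 1 mm from two cameras. I pressed once: the knob went down about 14.6 mm by the depth camera, with 18.5 N on the arm against the spring's 7 N maximum, so it had bottomed out. It sprang back up to its starting height.

**Board return:** The board met the stop with about 9 N. The final images show it against the stop, with the jars, ramekin and spice box where they were and the gripper clear.

**Checks that disagreed or failed:**
- The reported tool position was about 36–42 mm beyond the real fingertips. My first grasp closed on air above a tin without touching it; I corrected for this afterwards.
- No ink mark is visible on the slip in the camera images, so my only evidence of the stamping is the plunger travel and force.
- One automatic ring fit in the final wrist view failed because the ring was at the edge of the picture, so I ignored it.

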